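# Clear glass from a tablet jig and fit the back cover

### The job

Draw the jig's latch fully back, then use the scraper block to wipe every glass shard off the jig's bed into the yellow sharps tray (they are sharp: keep the fingers off them), and stand the scraper on its pad again. Then pick up the blue back cover, tuck its camera end fully under the jig's lip, lower and press the other end down flat on the bed with the gripper still on it, let go and slide the latch fully closed over it; also set every steel clamping weight there is on top of the cover. Leave everything else on the bench undisturbed.

Things in the scene. Friction and masses are not known exactly. Their poses are not given: they have to be found in the camera images.
- jig: tablet repair jig fixed to the bench (place and yaw vary). Origin on the bench under the centre of its dark flat bed; +x points to the lip (roughly away from the robot), +y to the sharps tray. In its frame, mm: bed top at z 30, x -75..75, y -62..62; guide rail along y -70..-62, top at z 35. The bed's +y edge is open and drops into the tray
- tray (a point): centre of the floor of the yellow sharps tray fixed along the open +y edge of the jig (jig frame 6, 95, 4 mm); it spans x -75..87, y 62..132 in the jig frame, floor 26 mm below the bed, rims on its other sides 22 mm above the bench
- latch (a joint): steel latch tongue sliding along the jig's x over the sill: 0 = fully drawn back, 0.025 m = fully closed (overhangs the bed by 20 mm). Stays where left (about 2 N of friction). Tongue 40 mm wide (y), 5 thick, underside 37.5 mm above the bench, 2.5 above the seated cover; its front edge is at jig x = -80 mm + joint value
- latch_knob (a point): centre of the top of the latch's green knob, 72.5 mm above the bench; knob 14 mm along the jig's x, 30 along y, standing 30 above the tongue; at joint value q it is at jig x = -110 mm + q, y 0. Pinch it from above or push it
- cover: tablet back cover, rigid blue plate 144 x 110 x 5 mm (x, y, z), about 0.16 kg, flat on the bench left or right of the jig; origin at the centre of its underside, +x to the camera end (white strip, two black camera windows on top). In its middle a fixed black lifter bar to hold it by, 16 mm along x, 44 along y, from z 5 to z 40
- scraper: hand scraper block standing on its pad, about 0.12 kg: grey block 50 x 24 x 18 mm (x, y, z) with an orange upright grip on top, 36 mm along x, 14 along y, from z 18 to z 54; origin at the centre of its underside; sweep with a long (x) face
- pad: dark rest pad of the scraper, 130 x 110 mm (x, y), 3 thick, fixed on the bench, on the other side of the jig from the cover; origin at the centre of its underside, with a grey outline in its middle
- cover_cam_edge (a point): middle of the bottom of the cover's camera-end edge (72 mm along the cover's +x). It goes under the aluminium lip, which overhangs the bed from jig x 63 to 75 mm, y -70..62, underside at z 40, top at z 46; an end wall as high stands behind it at x 75..87: a slot 10 mm high and 12 deep over the bed
- cover_plain_edge (a point): middle of the bottom of the cover's other, plain edge (72 mm along -x). It goes down behind the jig's black sill, whose top is 6 mm above the bed (z 36); sill and latch bed span jig x -137..-75, y -35..35. From sill to end wall is 150 mm, so the cover has 6 of play
- shard1: loose pale-green glass shard, 16 x 12 x 6 mm (x, y, z), lying at the start on the dark bed of the jig, its centre at least 20 mm from sill and lip and 45 from the guide rail; origin at the centre of its underside. Three to five of shard1..shard5 are there; None if absent. Sharp: the fingers must not touch it
- shard2: loose pale-green glass shard, 16 x 12 x 6 mm (x, y, z), lying at the start on the dark bed of the jig, its centre at least 20 mm from sill and lip and 45 from the guide rail; origin at the centre of its underside. Three to five of shard1..shard5 are there; None if absent. Sharp: the fingers must not touch it
- shard3: loose pale-green glass shard, 16 x 12 x 6 mm (x, y, z), lying at the start on the dark bed of the jig, its centre at least 20 mm from sill and lip and 45 from the guide rail; origin at the centre of its underside. Three to five of shard1..shard5 are there; None if absent. Sharp: the fingers must not touch it
- shard4: loose pale-green glass shard, 16 x 12 x 6 mm (x, y, z), lying at the start on the dark bed of the jig, its centre at least 20 mm from sill and lip and 45 from the guide rail; origin at the centre of its underside. Three to five of shard1..shard5 are there; None if absent. Sharp: the fingers must not touch it
- shard5: loose pale-green glass shard, 16 x 12 x 6 mm (x, y, z), lying at the start on the dark bed of the jig, its centre at least 20 mm from sill and lip and 45 from the guide rail; origin at the centre of its underside. Three to five of shard1..shard5 are there; None if absent. Sharp: the fingers must not touch it
- weight1_mid (a point): centre of a steel clamping weight, a block 34 x 34 x 42 mm (x, y, z) of about 0.18 kg with a blue dot on top and a dark rubber foot, standing on the bench to the left or right of the jig (its underside 21 mm below this point). Two to four of the four are there; None if absent. Any of the cover's flat top beside lifter bar and latch will take them
- weight2_mid (a point): centre of a steel clamping weight, a block 34 x 34 x 42 mm (x, y, z) of about 0.18 kg with a blue dot on top and a dark rubber foot, standing on the bench to the left or right of the jig (its underside 21 mm below this point). Two to four of the four are there; None if absent. Any of the cover's flat top beside lifter bar and latch will take them
- weight3_mid (a point): centre of a steel clamping weight, a block 34 x 34 x 42 mm (x, y, z) of about 0.18 kg with a blue dot on top and a dark rubber foot, standing on the bench to the left or right of the jig (its underside 21 mm below this point). Two to four of the four are there; None if absent. Any of the cover's flat top beside lifter bar and latch will take them
- weight4_mid (a point): centre of a steel clamping weight, a block 34 x 34 x 42 mm (x, y, z) of about 0.18 kg with a blue dot on top and a dark rubber foot, standing on the bench to the left or right of the jig (its underside 21 mm below this point). Two to four of the four are there; None if absent. Any of the cover's flat top beside lifter bar and latch will take them
- bottle: small white squeeze bottle with red cap, 40 mm across, 85 high; bystander, not to be disturbed (origin under its centre)
- phone: phone lying face up, 150 x 72 x 9 mm; bystander, not to be disturbed (origin under its centre)
- driver: screwdriver, 160 mm long; bystander, not to be disturbed (origin under its centre)
- mouse: black round computer mouse, 64 mm across, 34 high; bystander, not to be disturbed (origin under its centre)
- tape: roll of yellow tape lying flat, 70 mm across, 15 high; bystander, not to be disturbed (origin under its centre)
- tweezers: steel tweezers, 120 mm long, 6 high; bystander, not to be disturbed (origin under its centre)
Things that resemble listed ones, but are neither listed nor needed, are in the scene too. Leave any red look-alike of the scraper alone.

How it is judged:
On the way, in this order (a step that is already met when the one before it is completed fails the run):
1. the latch is fully drawn back (within 4 mm) (value of joint latch below 0.004 m), for 0.1 s.
2. every shard lies in the sharps tray (x of shard1 in the frame of jig between -0.078 and 0.09 m and y of shard1 in the frame of jig between 0.06 and 0.132 m and z of each of shard1, shard2, shard3, shard4, shard5 in the frame of jig below 0.026 m and x of shard2 in the frame of jig between -0.078 and 0.09 m and y of shard2 in the frame of jig between 0.06 and 0.132 m and x of shard3 in the frame of jig between -0.078 and 0.09 m and y of shard3 in the frame of jig between 0.06 and 0.132 m and x of shard4 in the frame of jig between -0.078 and 0.09 m and y of shard4 in the frame of jig between 0.06 and 0.132 m and x of shard5 in the frame of jig between -0.078 and 0.09 m and y of shard5 in the frame of jig between 0.06 and 0.132 m), for 0.2 s.
3. the cover's camera edge is at least 4 mm under the lip while its plain edge is still raised more than 6 mm off the bed (x of cover_cam_edge in the frame of jig above 0.067 m and z of cover_cam_edge in the frame of jig below 0.037 m and y of cover_cam_edge in the frame of jig between -0.01 and 0.012 m and z of cover_plain_edge in the frame of jig above 0.036 m), for 0.1 s.
4. the cover lies flat on the bed, camera edge under the lip, plain edge down (within 2.5 mm), with the fingers still on it (x of cover_cam_edge in the frame of jig above 0.067 m and z of cover_cam_edge in the frame of jig below 0.037 m and y of cover_cam_edge in the frame of jig between -0.01 and 0.012 m and z of cover_plain_edge in the frame of jig between 0.026 and 0.0325 m and x of cover_plain_edge in the frame of jig above -0.078 m and angle between the x axis of cover and the x axis of jig, either way round below 0.08 rad and contact force between the fingers and cover above 0.3 N), for 0.1 s.
5. the latch is closed over the cover (20 mm or more of its 25 mm) (x of cover_cam_edge in the frame of jig above 0.067 m and z of cover_cam_edge in the frame of jig below 0.037 m and y of cover_cam_edge in the frame of jig between -0.01 and 0.012 m and z of cover_plain_edge in the frame of jig between 0.026 and 0.0325 m and x of cover_plain_edge in the frame of jig above -0.078 m and angle between the x axis of cover and the x axis of jig, either way round below 0.08 rad and value of joint latch above 0.02 m), for 0.2 s.
At the end, for the whole second after the job is handed in: Shards in the sharps tray; cover flat in the jig, camera edge 4+ mm under the lip, plain edge within 2.5 mm of the bed, centred within 10 mm, straight within 0.08 rad; latch closed 20+ mm; every weight resting on the cover; scraper upright on its pad (within 55 x 45 mm of centre); all at rest (all of step 2 and all of step 5 and x of weight1_mid in the frame of cover between -0.068 and 0.068 m and y of weight1_mid in the frame of cover between -0.055 and 0.055 m and z of weight1_mid in the frame of cover between 0.016 and 0.032 m and x of weight2_mid in the frame of cover between -0.068 and 0.068 m and y of weight2_mid in the frame of cover between -0.055 and 0.055 m and z of weight2_mid in the frame of cover between 0.016 and 0.032 m and x of weight3_mid in the frame of cover between -0.068 and 0.068 m and y of weight3_mid in the frame of cover between -0.055 and 0.055 m and z of weight3_mid in the frame of cover between 0.016 and 0.032 m and x of weight4_mid in the frame of cover between -0.068 and 0.068 m and y of weight4_mid in the frame of cover between -0.055 and 0.055 m and z of weight4_mid in the frame of cover between 0.016 and 0.032 m and x of scraper in the frame of pad between -0.055 and 0.055 m and y of scraper in the frame of pad between -0.045 and 0.045 m and angle between scraper's own z axis and vertical below 0.1 rad and z of scraper in the frame of pad below 0.008 m and linear speed of each of cover, scraper, shard1, shard2, shard3, shard4, shard5, weight1, weight2, weight3, weight4 below 0.02 m/s); the robot touches nothing.
It fails at once if the fingers touch a glass shard (contact force between the fingers and shard1 above 0.5 N or contact force between the fingers and shard2 above 0.5 N or contact force between the fingers and shard3 above 0.5 N or contact force between the fingers and shard4 above 0.5 N or contact force between the fingers and shard5 above 0.5 N).
It fails at once if a bystander is moved more than 3 cm (distance of any of bottle, phone, driver, mouse, tape, tweezers from where it was at the start of the episode above 0.03 m).
Of shard1, shard2, shard3, shard4, shard5 only 3 to 5 are there at a start; the rules pass over those that are not, and their reading is None.
Of weight1, weight2, weight3, weight4 only 2 to 4 are there at a start; the rules pass over those that are not, and their reading is None.
At some moment in a run one of cover, scraper may be knocked a few centimetres aside while the robot is not near it.
Once in a run the grip may slacken for a moment while it holds something.
It also fails if it takes over 208 s, if anything falls off the work surface, if the arm or the gripper's body presses on something with over 40 N, if the wrist force passes 120 N, or if a joint passes its speed limit or range.

### The arm

A 6-joint arm with a two-finger parallel gripper is mounted at the origin on the work surface. World frame = base frame: x ahead of the robot, y to its left, z up, the work surface at z = 0. Lengths are in m, angles in rad, forces in N, time in s.
With the tool pointing down it reaches from about 0.275 to 0.875 m from the base axis. Payload 12.5 kg.
Tool frame: the origin (TCP) lies between the finger pads; the fingertips stand 17 mm ahead of it and the grasp point (between the pads) lies 2 mm behind it (bot.tip_reach is the z of the fingertips in the tool frame, in m); z points along the fingers, y is the line along which they close (so a half turn about z gives the same grasp; the last joint's range is limited). The gripper opens to 85 mm and grips with 20 to 120 N. Pads are 22 mm wide; open, the fingers measure 114 mm over their backs; the gripper's body (76 mm by 85 mm) begins 54 mm behind the grasp point. The pads swing forward as they close: fully open they stand 13 mm farther back than shut.
Start: joints at [-1.282, 0.351, 1.652, -0, 1.139, -0.085], TCP at [0.201, -0.512, 0.248] pointing down, gripper open.
Joint ranges: [-2.75, 2.75], [-0.79, 2.1], [0.01, 2.65], [-1.57, 4.71], [0.07, 3.14], [-2.87, 2.87]. Speed limits (rad/s): [2.22, 2.22, 2.79, 3.14, 3.14, 3.14].

### API

Orientations are given as a unit quaternion [x, y, z, w].
In Python, from workcell import observe, imaging, bot gives the robot as it stands. The module is installed in compiled form; this text tells all that it offers.
- The arm moves only by the tool servo_tool, never from a script. Its argument "targets" is a list of rows, each a list of 6 numbers: the shift along the tool's x, y, z each as a share of 0.5 m, from -1 to 1, then the turn, a rotation vector about the tool's x, y, z each as a share of 90 degrees, from -1 to 1. In form: [[tx, ty, tz, ax, ay, az], ...]. A call has 1 to 12 rows; each row shifts and turns the commanded pose from where the row before left it, along the tool's axes as they then stand; what a row does not reach is not made up. A row lasts 1/12 s, in which the tool goes at most 41.7 mm and 7.16 degrees, less where a joint would pass 70% of its speed; a pose out of reach is approached as far as the arm can. A call with a number of a shift or a turn outside -1 to 1 is refused whole. A call with a gripper value outside its range is refused whole. "grip" is the opening, from 0 (shut) to 1 (fully open), set as the call begins (left out, the last holds). The fingers move at their own pace and stop on an object; "force" is the grip in N (left out, the last holds). Time passes only in rows, so rows that do not move let the fingers close. It gives the time, the measured TCP pose, the force, the opening and the grip force at its end, in the units of the state.
- observe(): the state, without advancing time (a new reading comes with each control period).
- imaging.camera(name): name is "scene" or "top"; returns (picture, depth): 480x640x3 uint8, blue, green, red; 480x640 float32, m along the optical axis (not along the pixel's ray), 0 where there is no reading.
- imaging.camera_params(name): a dict with "mtx" (3x3 intrinsics, pixels), "D" ([k1, k2, p1, p2, k3] as OpenCV has them; the pictures are not rectified), "world_from_camera" (4x4, takes a point from camera to world coordinates). Camera axes: x right, y up, looking along -z (the intrinsics and any distortion apply to the point x, -y, -z); pixel columns grow to the right and rows downward; lengths in m; the calibration is good to about 2 mm. A picture is of the moment at which its call begins. camera_params takes no time and is no camera call.
- bot.sign_off(): hands the job in; it is judged then, once.
Trained networks look in the newest picture that a camera, given by its name, has taken for a name from the list of things; names that differ only in an ending like _2 or _b are one class to them, and where a whole thing is asked for, a point or a joint stands for the part that bears it (a point fixed in the world has none). Each returns a list of dicts, best first, with "conf" (0 to 1); they miss things now and then, are a little off and sometimes report something else, mostly with a low value. They report only what shows in the picture. A call takes as long as a camera call. They do not tell look-alikes from the thing itself.
- imaging.find_in(camera, label): "position" ([x, y, z] in m, in the coordinates of the camera as it stood for that picture, good to about 4 mm: the middle of the surface that is visible of it).
The state is a dict: "time": time; "joints": joint angles; "qd": joint speeds; "joint_torque": joint torques, N m; "ee_pos": TCP position; "eef_rot": TCP orientation; "wrist_force": force on the tool from outside, world axes, zero at the start; "wrist_torque": the same for the moment, N m; "gripper_width": opening from 0.0 (shut) to 1.0 (fully open); "gripper_force": force on a finger pad.
Only numpy, scipy, OpenCV 4.12 (cv2) and the standard library are available. Lean on these libraries where they do the work, as an engineer would, in place of code of your own. Each camera call takes 0.05 s, during which the arm holds its last target. There are 200 camera calls.

## Working session

There is one attempt and no reset: what is moved stays moved. The work goes in short steps, Python scripts to look and compute and a tool call to move; the robot and the scene stay as the last step left them, time stands still between calls to the robot, and variables do not carry over. Pictures are saved under pics/ and viewed, at most 14 in all, crops included, and the job is handed in when it is done.

Besides the shell and the picture viewer there is one more tool, called after "Call:" as name(argument=value, ...), one argument or row to a line, values as JSON. servo_tool: Moves the arm, as the interface text tells. Its arguments: {"type":"object","properties":{"targets":{"type":"array","items":{"type":"array","items":{"type":"number"}}},"grip":{"type":"number"},"force":{"type":"number"}},"required":["targets"]}

```bash
mkdir -p pics; cat > h.py <<'E'
import numpy as np, cv2
from workcell import observe, imaging, bot
from scipy.spatial.transform import Rotation as R
def cam(n): return imaging.camera(n)
def w2p(n,P):
    c=imaging.camera_params(n);T=np.linalg.inv(c["world_from_camera"])
    P=np.atleast_2d(P);q=P@T[:3,:3].T+T[:3,3];q=q*[1,-1,-1]
    return cv2.projectPoints(q,np.zeros(3),np.zeros(3),np.array(c["mtx"],float),np.array(c["D"],float))[0][:,0]
def cloud(n,depth):
    c=imaging.camera_params(n);h,w=depth.shape
    uv=np.stack(np.meshgrid(np.arange(w),np.arange(h)),-1).reshape(-1,1,2).astype(float)
    r=cv2.undistortPoints(uv,np.array(c["mtx"],float),np.array(c["D"],float))[:,0]
    z=depth.reshape(-1);p=np.c_[r[:,0]*z,-r[:,1]*z,-z]
    T=np.array(c["world_from_camera"]);return (p@T[:3,:3].T+T[:3,3]).reshape(h,w,3)
def find(n,l):
    T=np.array(imaging.camera_params(n)["world_from_camera"])
    return [(round(d["conf"],2),np.round(T[:3,:3]@np.array(d["position"])+T[:3,3],4)) for d in imaging.find_in(n,l)]
E
python3 - <<'E'
from h import *
s=observe();print(s)
for n in("top","scene"):
    im,d=cam(n);cv2.imwrite(f"pics/{n}0.png",im);np.save(f"{n}0.npy",d)
    print(n,np.round(imaging.camera_params(n)["world_from_camera"],3).tolist(),np.round(imaging.camera_params(n)["mtx"],1).tolist())
for l in["jig","latch_knob","cover","scraper","pad","shard1","weight1_mid","cover_cam_edge","bottle","mouse"]:
    f=find("top",l)
    print(l,[(c,p.tolist(),w2p("top",p)[0].round().tolist()) for c,p in f])
E
```

```text
{'time': 0.0, 'joints': array([-1.28163079e+00,  3.51226540e-01,  1.65247431e+00, -5.99719884e-06,
        1.13911237e+00, -8.45979448e-02]), 'qd': array([-0.00142286,  0.00241984,  0.00112311, -0.00133796,  0.00241981,
       -0.00050297]), 'joint_torque': array([-7.65352834e-04, -5.06097472e+01, -2.91408044e+01, -1.68479623e-04,
        4.42703968e-03,  1.73063194e-05]), 'ee_pos': array([ 0.20074395, -0.51169406,  0.24774464]), 'eef_rot': array([ 9.82587955e-01,  1.85797036e-01, -6.50219915e-05, -6.06817321e-04]), 'wrist_force': array([-0.58489515,  0.81031881,  0.28821659]), 'wrist_torque': array([ 0.03292361, -0.00926243,  0.01738867]), 'gripper_force': 0.0, 'gripper_width': 0.9985579396445818}
top [[0.006, 0.999, -0.033, 0.542], [-1.0, 0.006, -0.006, -0.023], [-0.005, 0.033, 0.999, 1.337], [0.0, 0.0, 0.0, 1.0]] [[530.2, 0.0, 324.9], [0.0, 530.2, 232.9], [0.0, 0.0, 1.0]]
scene [[-0.719, -0.468, 0.513, 1.192], [0.694, -0.463, 0.551, 0.619], [-0.02, 0.753, 0.658, 0.849], [0.0, 0.0, 0.0, 1.0]] [[466.3, 0.0, 319.5], [0.0, 466.3, 239.4], [0.0, 0.0, 1.0]]
jig [(0.74, [0.5952, -0.0235, 0.028], [328.0, 229.0])]
latch_knob [(0.57, [0.5114, -0.0313, 0.0422], [331.0, 263.0]), (0.42, [0.4392, 0.1128, 0.0176], [273.0, 291.0])]
cover [(0.77, [0.4863, 0.3132, 0.0037], [195.0, 272.0]), (0.19, [0.5938, -0.0181, 0.0319], [326.0, 229.0])]
scraper [(0.79, [0.4891, -0.2781, 0.03], [431.0, 272.0]), (0.73, [0.4282, -0.1593, 0.0178], [382.0, 297.0])]
pad [(0.6, [0.4855, 0.3085, 0.0029], [197.0, 272.0]), (0.59, [0.4918, -0.2953, 0.0016], [435.0, 271.0])]
shard1 [(0.26, [0.4912, -0.2945, 0.0037], [435.0, 271.0]), (0.19, [0.4283, 0.5061, 0.0205], [119.0, 294.0])]
weight1_mid [(0.53, [0.632, 0.2008, 0.0429], [237.0, 213.0])]
cover_cam_edge [(0.94, [0.4882, 0.3099, 0.0033], [196.0, 271.0])]
bottle [(0.79, [0.7587, 0.2016, 0.0594], [236.0, 161.0])]
mouse [(0.71, [0.5464, -0.5207, 0.03], [526.0, 250.0])]
```

View pics/top0.png

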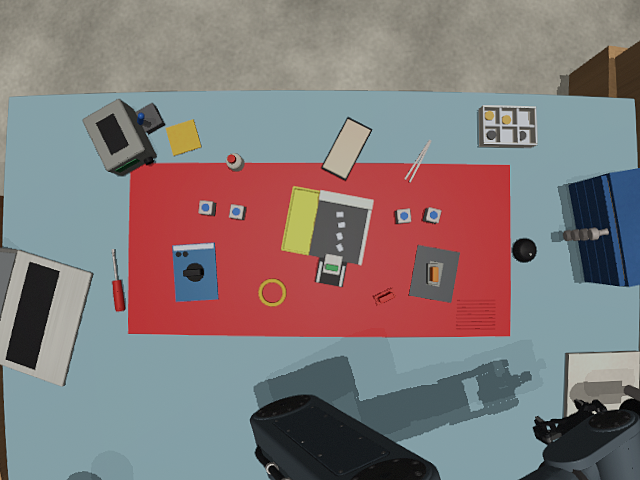

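View pics/scene0.png

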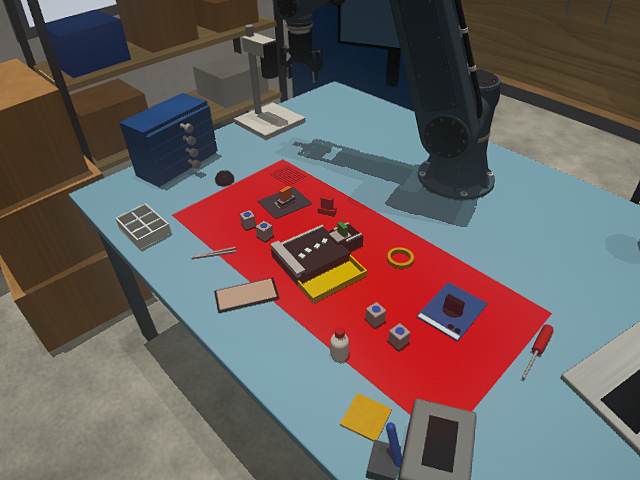

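The top view shows the jig at (332,229) with 4 shards and the tray on the left. The cover is at (195,272) and the weights are at (207,208), (236,212), (404,215) and (433,215). Two things could pass for the scraper: the orange and grey block on the dark pad at (435,272), and a red look-alike off the pad at (383,297). By the description I choose the one at (435,272). Next I measure poses and check a close crop.

```bash
cat >> h.py <<'E'
def seg(C,im,box,zr,f=None):
    """mask of cloud points within px box (u0,v0,u1,v1) and z range, optional BGR filter"""
    m=np.zeros(C.shape[:2],bool);u0,v0,u1,v1=box;m[v0:v1,u0:u1]=1
    m&=(C[...,2]>zr[0])&(C[...,2]<zr[1])
    if f is not None:m&=f(im.astype(int))
    return m
def rect(C,m):
    k,l,st,_=cv2.connectedComponentsWithStats(m.astype(np.uint8))
    if k<2:return None
    i=1+np.argmax(st[1:,4]);P=C[l==i]
    (c,s,a)=cv2.minAreaRect(P[:,:2].astype(np.float32)*1000)
    return np.round(c,1),np.round(s,1),round(a,1),round(float(np.median(P[:,2]))*1000,1),len(P),np.round(P[:,:2].mean(0)*1000,1)
E
python3 - <<'E'
from h import *
im=cv2.imread("pics/top0.png");d=np.load("top0.npy");C=cloud("top",d)
b=lambda I:I[...,0]; 
blue=lambda I:(I[...,0]>I[...,2]+40)
B={"lip":((310,180,380,270),(.041,.05),None),
"jigbed":((310,180,380,265),(.024,.034),None),
"jigall":((270,180,380,295),(.012,.09),None),
"knob":((310,245,350,290),(.055,.085),None),
"tongue+":((305,245,355,295),(.037,.047),None),
"cover":((165,235,225,310),(.001,.012),blue),
"lifter":((165,235,225,310),(.025,.055),None),
"scr_grip":((410,245,462,305),(.04,.07),None),
"scr_block":((410,245,462,305),(.013,.07),None),
"pad":((405,240,465,305),(-.01,.07),lambda I:(I[...,2]<140)),
"red":((365,280,400,310),(.008,.08),None)}
for i,(u,v) in enumerate([(207,208),(236,212),(404,215),(433,215)]):B[f"w{i}"]=((u-14,v-14,u+14,v+14),(.03,.055),None)
for k,(x,z,f) in B.items():print(k,rect(C,seg(C,im,x,z,f)))
sh=seg(C,im,(322,205,355,258),(.02,.045),lambda I:I.min(-1)>130)
k,l,st,ce=cv2.connectedComponentsWithStats(sh.astype(np.uint8))
for i in range(1,k):
    if st[i,4]>5:print("sh",ce[i].round(),st[i,4],C[l==i].mean(0).round(4))
a=cv2.resize(im[175:310,265:470],None,fx=3.9,fy=3.9,interpolation=cv2.INTER_CUBIC);cv2.imwrite("pics/crop1.png",a)
E
```

```text
lip (array([668. , -65.7]), array([132.1,  24.3]), 79.8, 46.3, 468, array([668.1, -64.7]))
jigbed (array([587.7, -51. ]), array([131.9, 142. ]), 79.9, 30.3, 2401, array([590.8, -49.1]))
jigall (array([576.4, -13.2]), array([202.4, 224.9]), 79.6, 32.5, 4491, array([584., -44.]))
knob (array([503. , -31.8]), array([30. , 13.8]), 79.5, 72.2, 77, array([503.2, -31.7]))
tongue+ (array([497.7, -30.8]), array([69.5, 75.3]), 79.1, 41.4, 466, array([497.5, -30.3]))
cover (array([484.9, 313.2]), array([140.8, 109.7]), 4.4, 5.5, 1696, array([476.9, 311.1]))
lifter (array([485.9, 313.2]), array([16. , 44.5]), 5.0, 40.3, 120, array([486.1, 312.1]))
scr_grip (array([ 486.4, -284.1]), array([34.4, 14.5]), 0.8, 57.2, 107, array([ 486.6, -283.4]))
scr_block (array([ 487.3, -283. ]), array([26.5, 50.4]), 88.6, 27.0, 246, array([ 487.9, -280.9]))
pad (array([ 485.5, -292.1]), array([112. , 131.1]), 80.4, 3.7, 2046, array([ 485.3, -290.8]))
red (array([ 430.3, -165. ]), array([28.6, 51.8]), 28.7, 22.6, 226, array([ 431.2, -163.2]))
w0 (array([646.1, 280.2]), array([36. , 34.3]), 84.7, 42.1, 203, array([645.8, 279. ]))
w1 (array([636. , 201.8]), array([35.6, 33.2]), 84.8, 42.2, 189, array([636.3, 201.8]))
w2 (array([ 628.8, -208.5]), array([31.1, 34.9]), 6.7, 42.4, 184, array([ 628.8, -207.6]))
w3 (array([ 630.4, -282.2]), array([35.1, 33.3]), 79.4, 41.3, 196, array([ 630.4, -281.2]))
sh [340. 214.] 36 [ 0.632  -0.0516  0.0363]
sh [341. 225.] 37 [ 0.606  -0.0558  0.0354]
sh [339. 236.] 39 [ 0.578  -0.051   0.0347]
sh [339. 247.] 39 [ 0.5501 -0.0515  0.035 ]
sh [332. 256.] 36 [ 0.5287 -0.0349  0.0423]
```

View pics/crop1.png

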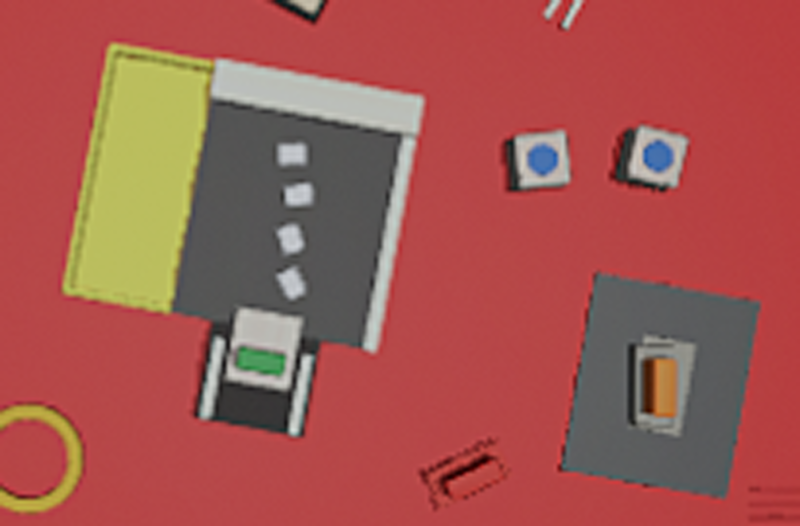

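The crop shows the orange-gripped grey scraper on its pad at about (660,385). The red decoy is off the pad at (470,475). There are 4 shards on the bed, and the latch is partly closed. The jig is near (595,-48.5) mm with a yaw of -10.2°, and the latch joint value is about 16.6 mm.

```bash
cat >> h.py <<'E'
JO=np.array([.5949,-.0485]);JY=np.radians(-10.2)
def J(x,y,z=0):
    "jig mm -> world m"
    c,s=np.cos(JY),np.sin(JY);return [JO[0]+(c*x-s*y)/1000,JO[1]+(s*x+c*y)/1000,z/1000]
def invJ(p):
    c,s=np.cos(JY),np.sin(JY);d=np.array(p[:2])-JO
    return np.round([(c*d[0]+s*d[1])*1000,(-s*d[0]+c*d[1])*1000],1)
def plan(wps,rmax=.08,start=None):
    """wps: (x,y,z,theta_deg or None[,maxshare]) ; prints turn and shift rows, tool pointing down"""
    s=observe();p=np.array(s["ee_pos"]);q=R.from_quat(s["eef_rot"])
    x=q.apply([1,0,0]);th=np.degrees(np.arctan2(x[1],x[0]))
    print("t %.1f at"%s["time"],p.round(4),"th %.1f"%th,"tilt",(q.apply([0,0,1])).round(3)[:2],"w %.2f gf %.1f"%(s["gripper_width"],s["gripper_force"]),"F",s["wrist_force"].round(1))
    for w in wps:
        g=np.array(w[:3],float);t=w[3] if w[3] is not None else th;mx=w[4] if len(w)>4 else .08
        a=-(t-th)/90
        if abs(a)>.0008:
            n=int(np.ceil(abs(a)/.078));print("  turn %d x [0,0,0,0,0,%.4f]"%(n,a/n))
        r=np.radians(t);d=g-p
        sh=np.array([np.cos(r)*d[0]+np.sin(r)*d[1],np.sin(r)*d[0]-np.cos(r)*d[1],-d[2]])/.5
        n=max(1,int(np.ceil(np.linalg.norm(sh)/mx)));print("  shift %d x"%n,(sh/n).round(4).tolist()," ->",g.round(3))
        p=g;th=t
E
python3 - <<'E'
from h import *
print(J(-93.4,0))
plan([(.503,-.032,.20,79.8),(.503,-.032,.066,79.8,.06),J(-111,0,66)+[79.8,.02]])
E
```

```text
[np.float64(0.5029761302156728), np.float64(-0.03196028525415092), 0.0]
t 0.6 at [ 0.2009 -0.512   0.2483] th 21.4 tilt [0. 0.] w 1.00 gf 0.0 F [-0.   0.1  0.2]
  turn 9 x [0,0,0,0,0,-0.0721]
  shift 15 x [0.0701, 0.0283, 0.0064]  -> [ 0.503 -0.032  0.2  ]
  shift 5 x [0.0, 0.0, 0.0536]  -> [ 0.503 -0.032  0.066]
  shift 2 x [0.0, -0.0176, -0.0]  -> [ 0.486 -0.029  0.066]
```

Call:
servo_tool(
  targets=[
    [0, 0, 0, 0, 0, -0.0721],
    [0, 0, 0, 0, 0, -0.0721],
    [0, 0, 0, 0, 0, -0.0721],
    [0, 0, 0, 0, 0, -0.0721],
    [0, 0, 0, 0, 0, -0.0721],
    [0, 0, 0, 0, 0, -0.0721],
    [0, 0, 0, 0, 0, -0.0721],
    [0, 0, 0, 0, 0, -0.0721],
    [0, 0, 0, 0, 0, -0.0721],
  ],
  grip=0.6,
  force=30,
)

```text
time: 1.35
ee_pos: [0.2009, -0.512, 0.2483]
eef_rot: [0.765, 0.644, 0.0, -0.0]
wrist_force: [0.2, 0.2, 1.3]
gripper_width: 0.597
gripper_force: 0.0
```

Call:
servo_tool(
  targets=[
    [0.07, 0.0283, 0.0064, 0, 0, 0],
    [0.07, 0.0283, 0.0064, 0, 0, 0],
    [0.07, 0.0283, 0.0064, 0, 0, 0],
    [0.07, 0.0283, 0.0064, 0, 0, 0],
    [0.07, 0.0283, 0.0064, 0, 0, 0],
    [0.07, 0.0283, 0.0064, 0, 0, 0],
    [0.07, 0.0283, 0.0064, 0, 0, 0],
    [0.07, 0.0283, 0.0064, 0, 0, 0],
  ],
)

```text
time: 2.02
ee_pos: [0.3624, -0.2548, 0.2228]
eef_rot: [0.767, 0.641, 0.0, 0.0]
wrist_force: [0.5, -0.3, -0.3]
gripper_width: 0.604
gripper_force: 0.0
```

Call:
servo_tool(
  targets=[
    [0.07, 0.0283, 0.0064, 0, 0, 0],
    [0.07, 0.0283, 0.0064, 0, 0, 0],
    [0.07, 0.0283, 0.0064, 0, 0, 0],
    [0.07, 0.0283, 0.0064, 0, 0, 0],
    [0.07, 0.0283, 0.0064, 0, 0, 0],
    [0.07, 0.0283, 0.0064, 0, 0, 0],
    [0.07, 0.0283, 0.0064, 0, 0, 0],
    [0, 0, 0, 0, 0, 0],
    [0, 0, 0, 0, 0, 0],
  ],
)

```text
time: 2.77
ee_pos: [0.5029, -0.0314, 0.1999]
eef_rot: [0.766, 0.643, -0.0, -0.0]
wrist_force: [-0.3, -0.4, 0.5]
gripper_width: 0.602
gripper_force: 0.0
```

```bash
python3 - <<'E'
from h import *
plan([(.503,-.032,.066,79.8,.06),J(-112,0,66)+[79.8,.01]])
E
```

```text
t 2.8 at [ 0.5029 -0.0314  0.1999] th 80.0 tilt [-0.001  0.   ] w 0.60 gf 0.0 F [-0.3 -0.4  0.5]
  turn 1 x [0,0,0,0,0,0.0021]
  shift 5 x [-0.0002, 0.0001, 0.0536]  -> [ 0.503 -0.032  0.066]
  shift 4 x [0.0, -0.0093, -0.0]  -> [ 0.485 -0.029  0.066]
```

Call:
servo_tool(
  targets=[
    [0, 0, 0.0536, 0, 0, 0],
    [0, 0, 0.0536, 0, 0, 0],
    [0, 0, 0.0536, 0, 0, 0],
    [0, 0, 0.0536, 0, 0, 0],
    [0, 0, 0.0536, 0, 0, 0],
    [0, 0, 0, 0, 0, 0],
    [0, 0, 0, 0, 0, 0],
  ],
)

```text
time: 3.35
ee_pos: [0.5018, -0.0335, 0.0661]
eef_rot: [0.767, 0.641, -0.001, -0.001]
wrist_force: [-0.8, 0.3, 0.8]
gripper_width: 0.602
gripper_force: 0.0
```

Call:
servo_tool(
  targets=[
    [0, 0, 0, 0, 0, 0],
    [0, 0, 0, 0, 0, 0],
    [0, 0, 0, 0, 0, 0],
    [0, 0, 0, 0, 0, 0],
    [0, 0, 0, 0, 0, 0],
    [0, 0, 0, 0, 0, 0],
  ],
  grip=0,
)

```text
time: 3.85
ee_pos: [0.5033, -0.033, 0.0678]
eef_rot: [0.767, 0.642, 0.001, 0.001]
wrist_force: [-2.6, -0.9, 7.8]
gripper_width: 0.161
gripper_force: 32.8
```

Call:
servo_tool(
  targets=[
    [0, -0.005, 0, 0, 0, 0],
    [0, -0.005, 0, 0, 0, 0],
    [0, -0.005, 0, 0, 0, 0],
    [0, -0.005, 0, 0, 0, 0],
    [0, -0.005, 0, 0, 0, 0],
    [0, -0.005, 0, 0, 0, 0],
    [0, -0.003, 0, 0, 0, 0],
    [0, 0, 0, 0, 0, 0],
    [0, 0, 0, 0, 0, 0],
  ],
)

```text
time: 4.6
ee_pos: [0.4873, -0.0301, 0.0678]
eef_rot: [0.767, 0.642, 0.001, 0.001]
wrist_force: [0.2, -1.2, 10.3]
gripper_width: 0.155
gripper_force: 33.0
```

Call:
servo_tool(
  targets=[
    [0, -0.003, 0, 0, 0, 0],
    [0, -0.003, 0, 0, 0, 0],
    [0, 0, 0, 0, 0, 0],
  ],
)

```text
time: 4.85
ee_pos: [0.4851, -0.0297, 0.0678]
eef_rot: [0.767, 0.642, 0.002, 0.002]
wrist_force: [3.7, -2.4, 6.1]
gripper_width: 0.155
gripper_force: 32.5
```

```bash
python3 - <<'E'
from h import *
print(bot.tip_reach);s=observe();print(invJ(s["ee_pos"]));plan([])
E
```

```text
0.017
[-111.4   -1. ]
t 4.8 at [ 0.4851 -0.0297  0.0678] th 79.8 tilt [ 0.005 -0.001] w 0.16 gf 32.5 F [ 3.7 -2.4  6.1]
```

Call:
servo_tool(
  targets=[
    [0, 0, 0, 0, 0, 0],
    [0, 0, 0, 0, 0, 0],
    [0, 0, 0, 0, 0, 0],
    [0, 0, 0, 0, 0, 0],
    [0, 0, -0.07, 0, 0, 0],
    [0, 0, -0.07, 0, 0, 0],
    [0, 0, -0.07, 0, 0, 0],
    [0, 0, -0.07, 0, 0, 0],
  ],
  grip=0.6,
)

```text
time: 5.52
ee_pos: [0.4828, -0.0292, 0.2077]
eef_rot: [0.767, 0.642, -0.0, -0.0]
wrist_force: [0.6, -0.6, 0.0]
gripper_width: 0.6
gripper_force: 0.0
```

Call:
servo_tool(
  targets=[
    [-0.06, 0, 0, 0, 0, 0.077],
    [-0.06, 0, 0, 0, 0, 0.077],
    [-0.06, 0, 0, 0, 0, 0.077],
    [0, 0, 0, 0, 0, 0.077],
    [0, 0, 0, 0, 0, 0.077],
    [0, 0, 0, 0, 0, 0.077],
    [0, 0, 0, 0, 0, 0.077],
    [0, 0, 0, 0, 0, 0.077],
    [0, 0, 0, 0, 0, 0.077],
    [0, 0, 0, 0, 0, 0.077],
    [0, 0, 0, 0, 0, 0.077],
    [0, 0, 0, 0, 0, 0.077],
  ],
)

```text
time: 6.52
ee_pos: [0.4567, -0.1148, 0.2061]
eef_rot: [0.999, -0.032, -0.0, -0.0]
wrist_force: [0.9, -0.4, -0.1]
gripper_width: 0.601
gripper_force: 0.0
```

```bash
python3 - <<'E'
from h import *
im,d=cam("top");cv2.imwrite("pics/top1.png",im);C=cloud("top",d)
r=rect(C,seg(C,im,(310,245,350,295),(.055,.085)));print("knob",r,r and invJ(r[0]/1000))
for k,b,z in[("grip",(410,245,462,305),(.045,.065)),("block",(410,245,462,305),(.013,.03))]:
    print(k,rect(C,seg(C,im,b,z)))
o=(im[...,2].astype(int)-im[...,0]>50);m=seg(C,im,(410,245,462,305),(.045,.07));m&=o;print(rect(C,m))
plan([(.487,-.284,.16,-3),(.487,-.284,.047,-3,.06)])
E
```

```text
knob (array([486.6, -28.8]), array([29.4, 14.1]), 79.4, 73.1, 74, array([486.9, -29. ])) [-110.1    0.2]
grip (array([ 486.5, -284.3]), array([15.7, 34.2]), 89.5, 56.8, 104, array([ 486.6, -283.7]))
block (array([ 487.3, -283.6]), array([26.5, 50.1]), 89.5, 20.7, 126, array([ 488.9, -279.1]))
(array([ 486.5, -284.3]), array([15.7, 34. ]), 89.5, 56.8, 102, array([ 486.6, -283.5]))
t 6.6 at [ 0.4568 -0.1148  0.2061] th -4.2 tilt [-0.001  0.   ] w 0.60 gf 0.0 F [0.4 0.2 0.2]
  turn 1 x [0,0,0,0,0,-0.0132]
  shift 5 x [0.0156, 0.0669, 0.0184]  -> [ 0.487 -0.284  0.16 ]
  shift 4 x [0.0, -0.0, 0.0565]  -> [ 0.487 -0.284  0.047]
```

Call:
servo_tool(
  targets=[
    [0, 0, 0, 0, 0, -0.013],
    [0.0156, 0.0669, 0.0184, 0, 0, 0],
    [0.0156, 0.0669, 0.0184, 0, 0, 0],
    [0.0156, 0.0669, 0.0184, 0, 0, 0],
    [0.0156, 0.0669, 0.0184, 0, 0, 0],
    [0.0156, 0.0669, 0.0184, 0, 0, 0],
    [0, 0, 0, 0, 0, 0],
  ],
)

```text
time: 7.15
ee_pos: [0.4896, -0.288, 0.1585]
eef_rot: [1.0, -0.017, -0.0, 0.0]
wrist_force: [0.3, -0.0, -0.3]
gripper_width: 0.606
gripper_force: 0.0
```

Call:
servo_tool(
  targets=[
    [0, 0, 0.0565, 0, 0, 0],
    [0, 0, 0.0565, 0, 0, 0],
    [0, 0, 0.0565, 0, 0, 0],
    [0, 0, 0.0565, 0, 0, 0],
    [0, 0, 0, 0, 0, 0],
  ],
)

```text
time: 7.57
ee_pos: [0.4872, -0.2817, 0.0427]
eef_rot: [1.0, -0.017, -0.003, -0.002]
wrist_force: [-0.1, 2.1, -1.1]
gripper_width: 0.6
gripper_force: 0.0
```

Call:
servo_tool(
  targets=[
    [0, 0, 0, 0, 0, 0],
    [0, 0, 0, 0, 0, 0],
    [0, 0, 0, 0, 0, 0],
    [0, 0, 0, 0, 0, 0],
    [0, 0, 0, 0, 0, 0],
    [0, 0, 0, 0, 0, 0],
    [0, 0, 0, 0, 0, 0],
  ],
  grip=0,
  force=70,
)

```text
time: 8.15
ee_pos: [0.4907, -0.2842, 0.0494]
eef_rot: [1.0, -0.019, 0.001, 0.001]
wrist_force: [0.4, 0.4, 8.1]
gripper_width: 0.147
gripper_force: 69.5
```

```bash
python3 - <<'E'
from h import *
plan([(.487,-.284,.15,-10.2)]+[J(26,-43,150)+[-10.2]])
E
```

```text
t 8.2 at [ 0.4907 -0.2842  0.0494] th -2.1 tilt [ 0.003 -0.002] w 0.15 gf 69.5 F [0.4 0.4 8.1]
  turn 2 x [0,0,0,0,0,0.0448]
  shift 3 x [-0.0024, 0.0003, -0.0671]  -> [ 0.487 -0.284  0.15 ]
  shift 6 x [0.0302, -0.0693, -0.0]  -> [ 0.613 -0.095  0.15 ]
```

Call:
servo_tool(
  targets=[
    [0, 0, -0.067, 0, 0, 0],
    [0, 0, -0.067, 0, 0, 0],
    [0, 0, -0.067, 0, 0, 0],
    [0, 0, 0, 0, 0, 0.0448],
    [0, 0, 0, 0, 0, 0.0448],
    [0, 0, 0, 0, 0, 0],
  ],
)

```text
time: 8.65
ee_pos: [0.4899, -0.2837, 0.1494]
eef_rot: [0.996, -0.09, 0.001, 0.001]
wrist_force: [0.5, -0.3, -1.2]
gripper_width: 0.153
gripper_force: 68.6
```

```bash
python3 - <<'E'
from h import *
plan([J(30,-42,150)+[-10.2,.06],J(30,-42,79)+[-10.2,.05]])
E
```

```text
t 8.7 at [ 0.4899 -0.2837  0.1494] th -10.4 tilt [ 0.002 -0.001] w 0.15 gf 68.6 F [ 0.5 -0.3 -1.2]
  turn 1 x [0,0,0,0,0,-0.0020]
  shift 8 x [0.0229, -0.052, -0.0001]  -> [ 0.617 -0.095  0.15 ]
  shift 3 x [0.0, -0.0, 0.0473]  -> [ 0.617 -0.095  0.079]
```

Call:
servo_tool(
  targets=[
    [0.0229, -0.052, 0, 0, 0, 0],
    [0.0229, -0.052, 0, 0, 0, 0],
    [0.0229, -0.052, 0, 0, 0, 0],
    [0.0229, -0.052, 0, 0, 0, 0],
    [0.0229, -0.052, 0, 0, 0, 0],
    [0.0229, -0.052, 0, 0, 0, 0],
    [0.0229, -0.052, 0, 0, 0, 0],
    [0.0229, -0.052, 0, 0, 0, 0],
    [0, 0, 0, 0, 0, 0],
    [0, 0, 0, 0, 0, 0],
  ],
)

```text
time: 9.48
ee_pos: [0.617, -0.094, 0.1478]
eef_rot: [0.996, -0.087, -0.0, 0.0]
wrist_force: [-0.5, -0.9, -1.4]
gripper_width: 0.151
gripper_force: 68.6
```

Call:
servo_tool(
  targets=[
    [0, 0, 0.04, 0, 0, 0],
    [0, 0, 0.04, 0, 0, 0],
    [0, 0, 0.04, 0, 0, 0],
    [0, 0, 0.02, 0, 0, 0],
    [0, 0, 0, 0, 0, 0],
    [0, 0, 0, 0, 0, 0],
  ],
)

```text
time: 9.98
ee_pos: [0.6165, -0.0959, 0.0779]
eef_rot: [0.996, -0.089, -0.0, 0.0]
wrist_force: [-0.9, -0.6, -1.2]
gripper_width: 0.148
gripper_force: 70.6
```

```bash
python3 - <<'E'
from h import *
plan([]);print(invJ(observe()["ee_pos"]))
im,d=cam("scene");cv2.imwrite("pics/s1.png",cv2.resize(im[190:330,230:430],None,fx=4,fy=4))
E
```

```text
t 10.0 at [ 0.6165 -0.0959  0.0779] th -10.2 tilt [-0. -0.] w 0.15 gf 70.6 F [-0.9 -0.6 -1.2]
[ 29.6 -42.8]
```

View pics/s1.png

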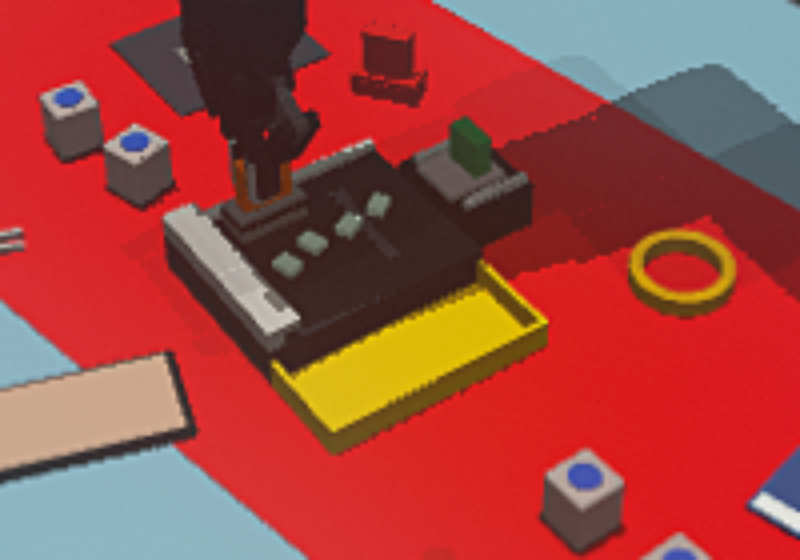

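The crop shows the scraper held upright over the bed on the rail side at about (265,205), with the shards in front of it and the latch back. Now lower 1 mm and sweep.

Call:
servo_tool(
  targets=[
    [0, 0, 0.002, 0, 0, 0],
    [0, -0.015, 0, 0, 0, 0],
    [0, -0.015, 0, 0, 0, 0],
    [0, -0.015, 0, 0, 0, 0],
    [0, -0.015, 0, 0, 0, 0],
    [0, -0.015, 0, 0, 0, 0],
    [0, -0.015, 0, 0, 0, 0],
    [0, -0.015, 0, 0, 0, 0],
  ],
)

```text
time: 10.7
ee_pos: [0.6262, -0.0425, 0.0768]
eef_rot: [0.996, -0.089, 0.0, -0.0]
wrist_force: [0.7, -0.6, -0.8]
gripper_width: 0.145
gripper_force: 70.6
```

Call:
servo_tool(
  targets=[
    [0, -0.015, 0, 0, 0, 0],
    [0, -0.015, 0, 0, 0, 0],
    [0, -0.015, 0, 0, 0, 0],
    [0, -0.015, 0, 0, 0, 0],
    [0, -0.015, 0, 0, 0, 0],
    [0, -0.015, 0, 0, 0, 0],
    [0, -0.015, 0, 0, 0, 0],
    [0, -0.008, 0, 0, 0, 0],
    [0, 0, 0, 0, 0, 0],
    [0, 0, 0, 0, 0, 0],
  ],
)

```text
time: 11.53
ee_pos: [0.6361, 0.0123, 0.0768]
eef_rot: [0.996, -0.089, -0.0, 0.0]
wrist_force: [0.4, 0.2, -1.1]
gripper_width: 0.151
gripper_force: 70.6
```

```bash
python3 - <<'E'
from h import *
print(invJ(observe()["ee_pos"]))
im,d=cam("scene");cv2.imwrite("pics/s2.png",cv2.resize(im[190:330,230:430],None,fx=4,fy=4))
plan([J(30,68,130)+[-10.2],J(-27,-42,130)+[-10.2,.06],J(-27,-42,77)+[-10.2,.04]])
E
```

```text
[29.8 67.1]
t 11.6 at [0.6361 0.012  0.0767] th -10.2 tilt [-0. -0.] w 0.15 gf 70.6 F [-0.1 -0.2 -1.4]
  shift 2 x [0.0002, -0.0012, -0.0533]  -> [0.636 0.013 0.13 ]
  shift 5 x [-0.0228, 0.044, -0.0]  -> [ 0.561 -0.085  0.13 ]
  shift 3 x [0.0, -0.0, 0.0353]  -> [ 0.561 -0.085  0.077]
```

View pics/s2.png

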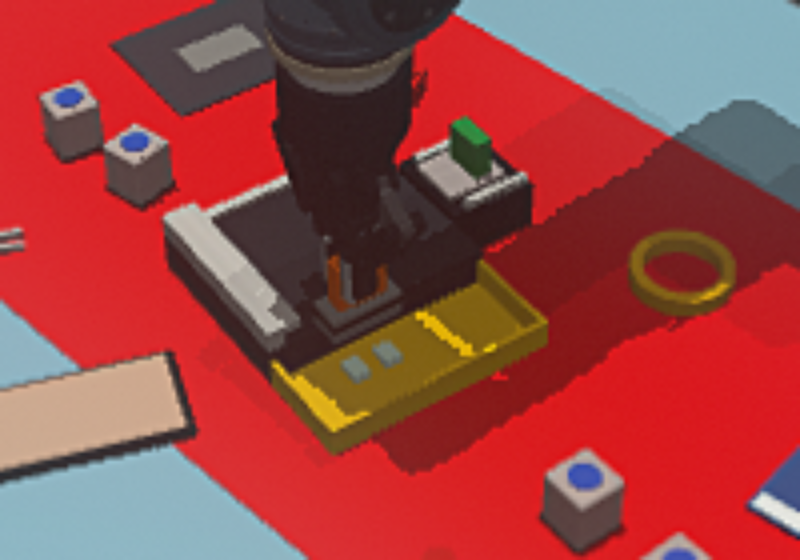

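Two shards are now in the tray, at about (355,368) and (388,352). Second pass.

Call:
servo_tool(
  targets=[
    [0, 0, -0.053, 0, 0, 0],
    [0, 0, -0.053, 0, 0, 0],
    [-0.0228, 0.044, 0, 0, 0, 0],
    [-0.0228, 0.044, 0, 0, 0, 0],
    [-0.0228, 0.044, 0, 0, 0, 0],
    [-0.0228, 0.044, 0, 0, 0, 0],
    [-0.0228, 0.044, 0, 0, 0, 0],
    [0, 0, 0, 0, 0, 0],
    [0, 0, 0, 0, 0, 0],
  ],
)

```text
time: 12.33
ee_pos: [0.5601, -0.0872, 0.13]
eef_rot: [0.996, -0.09, 0.0, 0.0]
wrist_force: [0.6, -0.1, -1.4]
gripper_width: 0.154
gripper_force: 45.3
```

Call:
servo_tool(
  targets=[
    [0, 0, 0.0353, 0, 0, 0],
    [0, 0, 0.0353, 0, 0, 0],
    [0, 0, 0.0353, 0, 0, 0],
    [0, 0, 0, 0, 0, 0],
    [0, 0, 0, 0, 0, 0],
  ],
)

```text
time: 12.75
ee_pos: [0.5608, -0.0855, 0.0763]
eef_rot: [0.996, -0.089, -0.0, -0.0]
wrist_force: [-0.0, 0.8, -0.5]
gripper_width: 0.148
gripper_force: 76.4
```

```bash
python3 - <<'E'
from h import *
print(invJ(observe()["ee_pos"]));plan([J(-27,68,76.8)+[-10.2,.015]])
E
```

```text
[-27.  -42.5]
t 12.8 at [ 0.5608 -0.0855  0.0763] th -10.2 tilt [-0.  0.] w 0.15 gf 76.4 F [-0.   0.8 -0.5]
  shift 15 x [-0.0, -0.0147, -0.0001]  -> [0.58  0.023 0.077]
```

Call:
servo_tool(
  targets=[
    [0, -0.0147, 0, 0, 0, 0],
    [0, -0.0147, 0, 0, 0, 0],
    [0, -0.0147, 0, 0, 0, 0],
    [0, -0.0147, 0, 0, 0, 0],
    [0, -0.0147, 0, 0, 0, 0],
    [0, -0.0147, 0, 0, 0, 0],
    [0, -0.0147, 0, 0, 0, 0],
    [0, -0.0147, 0, 0, 0, 0],
  ],
)

```text
time: 13.42
ee_pos: [0.5711, -0.0273, 0.0769]
eef_rot: [0.996, -0.089, 0.0, 0.0]
wrist_force: [0.2, 0.4, -1.3]
gripper_width: 0.148
gripper_force: 76.4
```

Call:
servo_tool(
  targets=[
    [0, -0.0147, 0, 0, 0, 0],
    [0, -0.0147, 0, 0, 0, 0],
    [0, -0.0147, 0, 0, 0, 0],
    [0, -0.0147, 0, 0, 0, 0],
    [0, -0.0147, 0, 0, 0, 0],
    [0, -0.0147, 0, 0, 0, 0],
    [0, -0.0147, 0, 0, 0, 0],
    [0, 0, 0, 0, 0, 0],
    [0, 0, 0, 0, 0, 0],
  ],
)

```text
time: 14.17
ee_pos: [0.5801, 0.0229, 0.0768]
eef_rot: [0.996, -0.089, 0.0, 0.0]
wrist_force: [0.4, -0.0, -1.2]
gripper_width: 0.148
gripper_force: 76.3
```

Call:
servo_tool(
  targets=[
    [0, 0, -0.053, 0, 0, 0],
    [0, 0, -0.053, 0, 0, 0],
    [0, 0, -0.053, 0, 0, 0],
    [-0.02, 0.07, 0, 0, 0, 0],
    [-0.02, 0.07, 0, 0, 0, 0],
    [-0.02, 0.07, 0, 0, 0, 0],
    [-0.02, 0.07, 0, 0, 0, 0],
    [-0.02, 0.07, 0, 0, 0, 0],
    [0, 0, 0, 0, 0, 0],
    [0, 0, 0, 0, 0, 0],
  ],
)

```text
time: 15.0
ee_pos: [0.4991, -0.1425, 0.1565]
eef_rot: [0.996, -0.091, 0.0, 0.0]
wrist_force: [-0.1, 0.7, -1.4]
gripper_width: 0.156
gripper_force: 76.4
```

```bash
python3 - <<'E'
from h import *
im,d=cam("scene");cv2.imwrite("pics/s3.png",cv2.resize(im[150:330,220:430],None,fx=3.3,fy=3.3))
im,d=cam("top");C=cloud("top",d)
sh=(im.astype(int).min(-1)>125)&(C[...,2]>0)&(C[...,2]<.04);sh[:185]=0;sh[265:]=0;sh[:,:280]=0;sh[:,372:]=0
k,l,st,ce=cv2.connectedComponentsWithStats(sh.astype(np.uint8))
for i in range(1,k):
    if st[i,4]>5:print("sh",ce[i].round(),st[i,4],C[l==i].mean(0).round(4),invJ(C[l==i].mean(0)))
r=rect(C,seg(C,im,(365,280,400,310),(.008,.08)));print(r)
plan([(.4855,-.292,.17,-5),(.4855,-.292,.055,-5)])
E
```

```text
sh [308. 208.] 43 [0.648  0.0277 0.009 ] [38.8 84.4]
sh [366. 230.] 155 [ 0.5933 -0.1163  0.0311] [ 10.5 -67. ]
sh [306. 217.] 39 [0.6246 0.032  0.0098] [15.  84.5]
sh [307. 229.] 42 [0.596  0.0288 0.0092] [-12.6  76.3]
sh [305. 239.] 41 [0.5703 0.0337 0.0091] [-38.8  76.6]
(array([ 421.1, -154.6]), array([38. , 18.9]), 79.7, 31.7, 86, array([ 423.6, -151.9]))
t 15.1 at [ 0.4999 -0.1407  0.1564] th -10.3 tilt [0. 0.] w 0.15 gf 76.4 F [-0.6  1.1 -0.9]
  turn 1 x [0,0,0,0,0,-0.0585]
  shift 4 x [-0.0006, 0.076, -0.0068]  -> [ 0.486 -0.292  0.17 ]
  shift 3 x [0.0, -0.0, 0.0767]  -> [ 0.486 -0.292  0.055]
```

View pics/s3.png

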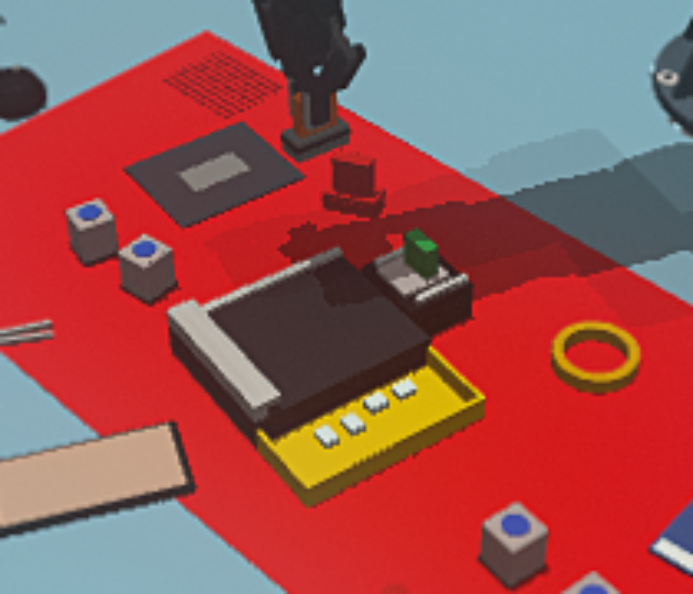

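All four shards lie in the tray at (325,435)–(403,388) and the bed is clear. Now the scraper goes back to its pad.

Call:
servo_tool(
  targets=[
    [0.003, 0.0762, 0, 0, 0, 0],
    [0.003, 0.0762, 0, 0, 0, 0],
    [0.003, 0.0762, 0, 0, 0, 0],
    [0.003, 0.0762, 0, 0, 0, 0],
    [0, 0, 0, 0, 0, 0],
    [0, 0, 0.07, 0, 0, 0],
    [0, 0, 0.07, 0, 0, 0],
    [0, 0, 0.04, 0, 0, 0],
    [0, 0, 0.02, 0, 0, 0],
    [0, 0, 0.007, 0, 0, 0],
    [0, 0, 0, 0, 0, 0],
    [0, 0, 0, 0, 0, 0],
  ],
)

```text
time: 16.1
ee_pos: [0.4795, -0.2919, 0.054]
eef_rot: [0.996, -0.089, 0.001, 0.0]
wrist_force: [0.2, 0.7, -1.6]
gripper_width: 0.148
gripper_force: 76.3
```

```bash
python3 - <<'E'
from h import *
plan([(.489,-.292,.050,-10.2)])
E
```

```text
t 16.1 at [ 0.4795 -0.2919  0.054 ] th -10.2 tilt [ 0.001 -0.001] w 0.15 gf 76.3 F [ 0.2  0.7 -1.6]
  shift 1 x [0.0187, -0.0032, 0.008]  -> [ 0.489 -0.292  0.05 ]
```

Call:
servo_tool(
  targets=[
    [0, 0, 0.004, 0, 0, 0],
    [0, 0, 0.005, 0, 0, 0],
    [0, 0, 0, 0, 0, 0],
    [0, 0, 0, 0, 0, 0],
  ],
)

```text
time: 16.43
ee_pos: [0.4787, -0.292, 0.0487]
eef_rot: [0.996, -0.089, 0.0, 0.0]
wrist_force: [-0.2, -0.1, -0.8]
gripper_width: 0.147
gripper_force: 76.3
```

Call:
servo_tool(
  targets=[
    [0, 0, 0, 0, 0, 0],
    [0, 0, 0, 0, 0, 0],
    [0, 0, 0, 0, 0, 0],
    [0, 0, 0, 0, 0, 0],
    [0, 0, -0.03, 0, 0, 0],
    [0, 0, -0.07, 0, 0, 0],
    [0, 0, -0.07, 0, 0, 0],
    [0, 0, -0.07, 0, 0, 0],
    [0, 0, -0.07, 0, 0, 0],
  ],
  grip=0.6,
)

```text
time: 17.18
ee_pos: [0.4784, -0.2917, 0.2051]
eef_rot: [0.996, -0.089, -0.0, -0.0]
wrist_force: [0.2, -0.9, 1.1]
gripper_width: 0.596
gripper_force: 0.0
```

Call:
servo_tool(
  targets=[
    [0, -0.07, 0, 0, 0, -0.077],
    [0, -0.07, 0, 0, 0, -0.077],
    [0, -0.06, 0, 0, 0, -0.077],
    [0, 0, 0, 0, 0, -0.077],
    [0, 0, 0, 0, 0, -0.077],
    [0, 0, 0, 0, 0, -0.077],
    [0, 0, 0, 0, 0, -0.077],
    [0, 0, 0, 0, 0, -0.077],
    [0, 0, 0, 0, 0, -0.077],
    [0, 0, 0, 0, 0, -0.077],
    [0, 0, 0, 0, 0, -0.077],
    [0, 0, 0, 0, 0, -0.077],
  ],
)

```text
time: 18.18
ee_pos: [0.4849, -0.1925, 0.2034]
eef_rot: [0.802, 0.597, 0.0, 0.0]
wrist_force: [0.8, 0.1, -0.1]
gripper_width: 0.599
gripper_force: 0.0
```

```bash
python3 - <<'E'
from h import *
im,d=cam("top");cv2.imwrite("pics/top2.png",im);C=cloud("top",d)
print("scr",rect(C,seg(C,im,(400,235,470,310),(.045,.065))),rect(C,seg(C,im,(400,235,470,310),(.013,.03))))
blue=lambda I:(I[...,0]>I[...,2]+40)
print("cov",rect(C,seg(C,im,(150,225,240,320),(.001,.012),blue)))
print("bar",rect(C,seg(C,im,(150,225,240,320),(.03,.055))))
plan([(.485,.313,.20,94.5),(.485,.313,.033,94.5,.06)])
E
```

```text
scr None None
cov (array([484.6, 312.8]), array([140.9, 109.9]), 4.7, 5.5, 1680, array([477.1, 310.8]))
bar (array([485.8, 313.8]), array([15.9, 41.9]), 4.8, 40.0, 115, array([485.8, 312.9]))
t 18.2 at [ 0.4849 -0.1925  0.2034] th 73.8 tilt [ 0. -0.] w 0.60 gf 0.0 F [ 0.3 -0.3 -0.9]
  turn 3 x [0,0,0,0,0,-0.0768]
  shift 13 x [0.0775, 0.0061, 0.0005]  -> [0.485 0.313 0.2  ]
  shift 6 x [0.0, 0.0, 0.0557]  -> [0.485 0.313 0.033]
```

Call:
servo_tool(
  targets=[
    [0, 0, 0, 0, 0, -0.077],
    [0, 0, 0, 0, 0, -0.077],
    [0, 0, 0, 0, 0, -0.077],
    [0.0775, 0.0061, 0, 0, 0, 0],
    [0.0775, 0.0061, 0, 0, 0, 0],
    [0.0775, 0.0061, 0, 0, 0, 0],
    [0.0775, 0.0061, 0, 0, 0, 0],
    [0.0775, 0.0061, 0, 0, 0, 0],
    [0.0775, 0.0061, 0, 0, 0, 0],
  ],
)

```text
time: 18.98
ee_pos: [0.4878, 0.0424, 0.2036]
eef_rot: [0.685, 0.728, 0.0, 0.0]
wrist_force: [1.0, -0.5, 0.4]
gripper_width: 0.597
gripper_force: 0.0
```

Call:
servo_tool(
  targets=[
    [0.0775, 0.0061, 0, 0, 0, 0],
    [0.0775, 0.0061, 0, 0, 0, 0],
    [0.0775, 0.0061, 0, 0, 0, 0],
    [0.0775, 0.0061, 0, 0, 0, 0],
    [0.0775, 0.0061, 0, 0, 0, 0],
    [0.0775, 0.0061, 0, 0, 0, 0],
    [0.0775, 0.0061, 0, 0, 0, 0],
    [0, 0, 0, 0, 0, 0],
    [0, 0, 0, 0, 0, 0],
  ],
)

```text
time: 19.73
ee_pos: [0.4914, 0.3142, 0.203]
eef_rot: [0.684, 0.73, -0.0, -0.0]
wrist_force: [-0.1, -1.4, 0.0]
gripper_width: 0.598
gripper_force: 0.0
```

```bash
python3 - <<'E'
from h import *
im,d=cam("top");C=cloud("top",d)
print("scr",rect(C,seg(C,im,(400,235,470,310),(.045,.065))),rect(C,seg(C,im,(400,235,470,310),(.013,.03))))
plan([(.4858,.3135,.20,94.75),(.4858,.3135,.033,94.75,.06)])
E
```

```text
scr (array([ 474.6, -291.1]), array([15.5, 35.3]), 80.5, 56.8, 101, array([ 474.6, -290.5])) (array([ 475. , -290.7]), array([27.5, 52. ]), 77.7, 20.3, 120, array([ 476.6, -286.9]))
t 19.8 at [0.4916 0.3129 0.2031] th 93.7 tilt [-0. -0.] w 0.60 gf 0.0 F [-0.1  0.1  0.7]
  turn 1 x [0,0,0,0,0,-0.0120]
  shift 1 x [0.0022, -0.0114, 0.0061]  -> [0.486 0.314 0.2  ]
  shift 6 x [0.0, 0.0, 0.0557]  -> [0.486 0.314 0.033]
```

Scraper stands on its pad. Grasp the cover.

Call:
servo_tool(
  targets=[
    [0, 0, 0, 0, 0, -0.012],
    [0.0022, -0.0114, 0.0061, 0, 0, 0],
    [0, 0, 0.0557, 0, 0, 0],
    [0, 0, 0.0557, 0, 0, 0],
    [0, 0, 0.0557, 0, 0, 0],
    [0, 0, 0.0557, 0, 0, 0],
    [0, 0, 0.0557, 0, 0, 0],
    [0, 0, 0.0557, 0, 0, 0],
    [0, 0, 0, 0, 0, 0],
    [0, 0, 0, 0, 0, 0],
  ],
)

```text
time: 20.62
ee_pos: [0.4856, 0.3123, 0.0328]
eef_rot: [0.677, 0.736, -0.001, -0.0]
wrist_force: [0.2, -0.6, 0.8]
gripper_width: 0.601
gripper_force: 0.0
```

Call:
servo_tool(
  targets=[
    [0, 0, 0, 0, 0, 0],
    [0, 0, 0, 0, 0, 0],
    [0, 0, 0, 0, 0, 0],
    [0, 0, 0, 0, 0, 0],
    [0, 0, 0, 0, 0, 0],
    [0, 0, 0, 0, 0, 0],
    [0, 0, 0, 0, 0, 0],
    [0, 0, 0, 0, 0, 0],
  ],
  grip=0,
  force=100,
)

```text
time: 21.28
ee_pos: [0.4868, 0.3137, 0.0352]
eef_rot: [0.677, 0.736, 0.001, 0.0]
wrist_force: [-2.6, -1.7, 9.8]
gripper_width: 0.162
gripper_force: 98.8
```

```bash
python3 - <<'E'
from h import *
plan([])
E
```

```text
t 21.3 at [0.4868 0.3137 0.0352] th 94.8 tilt [0.002 0.001] w 0.16 gf 98.8 F [-2.6 -1.7  9.8]
```

```bash
cat >> h.py <<'E'
def down(th,tilt=0):
    t=np.radians(th);return R.from_matrix(np.array([[np.cos(t),np.sin(t),0],[np.sin(t),-np.cos(t),0],[0,0,-1.]]))*R.from_euler("x",tilt,degrees=True)
def plan2(wps):
    "wps: (pos, R, maxshare): turn then shift"
    s=observe();p=np.array(s["ee_pos"]);q=R.from_quat(s["eef_rot"])
    print("t %.1f"%s["time"],p.round(4),"jig",invJ(p),"w %.2f gf %.1f"%(s["gripper_width"],s["gripper_force"]),"F",s["wrist_force"].round(1))
    for g,r,mx in wps:
        v=(q.inv()*r).as_rotvec(degrees=True)/90;n=max(1,int(np.ceil(np.linalg.norm(v)/.078)))
        print("  turn %d x"%n,(v/n).round(4).tolist())
        sh=r.inv().apply(np.array(g)-p)/.5;n=max(1,int(np.ceil(np.linalg.norm(sh)/mx)))
        print("  shift %d x"%n,(sh/n).round(4).tolist(),"->",np.round(g,3));p=np.array(g);q=r
H=35.2
def covpose(X,Z,f,Y=0,mx=.06):
    "cover cam edge at jig X,Z mm with nose-down tilt f deg"
    a=np.radians(f);x=X-72*np.cos(a)+H*np.sin(a);z=Z+72*np.sin(a)+H*np.cos(a)
    return (J(x,Y,z),down(79.8,f),mx)
E
python3 - <<'E'
from h import *
plan2([((.4868,.3137,.17),down(94.8),.06),(J(-13,0,170),down(79.8),.07)])
E
```

```text
t 21.3 [0.4868 0.3137 0.0352] jig [-170.5  337.3] w 0.16 gf 98.8 F [-2.6 -1.7  9.8]
  turn 1 x [0.0014, -0.0006, -0.0002]
  shift 5 x [0.0, -0.0, -0.0539] -> [0.487 0.314 0.17 ]
  turn 3 x [0.0, 0.0, 0.0556]
  shift 11 x [-0.0613, 0.0286, 0.0] -> [ 0.582 -0.046  0.17 ]
```

Call:
servo_tool(
  targets=[
    [0, 0, -0.03, 0, 0, 0],
    [0, 0, -0.054, 0, 0, 0],
    [0, 0, -0.054, 0, 0, 0],
    [0, 0, -0.054, 0, 0, 0],
    [0, 0, -0.054, 0, 0, 0],
    [0, 0, -0.024, 0, 0, 0],
    [0, 0, 0, 0, 0, 0.0556],
    [0, 0, 0, 0, 0, 0.0556],
    [0, 0, 0, 0, 0, 0.0556],
  ],
)

```text
time: 22.03
ee_pos: [0.4859, 0.3133, 0.1684]
eef_rot: [0.769, 0.64, 0.0, 0.0]
wrist_force: [-1.0, 0.8, -1.4]
gripper_width: 0.164
gripper_force: 97.9
```

Call:
servo_tool(
  targets=[
    [-0.0613, 0.0286, 0, 0, 0, 0],
    [-0.0613, 0.0286, 0, 0, 0, 0],
    [-0.0613, 0.0286, 0, 0, 0, 0],
    [-0.0613, 0.0286, 0, 0, 0, 0],
    [-0.0613, 0.0286, 0, 0, 0, 0],
    [-0.0613, 0.0286, 0, 0, 0, 0],
    [-0.0613, 0.0286, 0, 0, 0, 0],
    [-0.0613, 0.0286, 0, 0, 0, 0],
    [-0.0613, 0.0286, 0, 0, 0, 0],
    [-0.0613, 0.0286, 0, 0, 0, 0],
    [-0.0613, 0.0286, 0, 0, 0, 0],
    [0, 0, 0, 0, 0, 0],
  ],
)

```text
time: 23.03
ee_pos: [0.5821, -0.0513, 0.1681]
eef_rot: [0.768, 0.64, 0.0, 0.001]
wrist_force: [0.5, 0.4, -1.6]
gripper_width: 0.164
gripper_force: 98.0
```

```bash
python3 - <<'E'
from h import *
im,d=cam("top");cv2.imwrite("pics/top3.png",im);C=cloud("top",d)
blue=lambda I:(I[...,0]>I[...,2]+40)&(I[...,0]>60)
m=seg(C,im,(270,150,400,310),(.09,.2),blue);r=rect(C,m);print(r)
T=C[m];print(np.c_[T[:,:2],np.ones(len(T))].shape, np.linalg.lstsq(np.c_[T[:,:2]-T[:,:2].mean(0),np.ones(len(T))],T[:,2],rcond=None)[0].round(4))
wh=seg(C,im,(270,150,400,310),(.1,.2),lambda I:I.min(-1)>120);r=rect(C,wh);print("strip",r,r and invJ(r[0]/1000))
plan2([covpose(56,50,8),covpose(56,33,8,0,.03),covpose(71.5,32,8,0,.008)])
cv2.imwrite("pics/c3.png",cv2.resize(im[150:310,260:410],None,fx=3.7,fy=3.7))
E
```

```text
(array([522.9, -76. ]), array([37.4, 22.6]), 79.1, 138.5, 156, array([522.4, -76.6]))
(312, 3) [ 0.0007 -0.0004  0.1385]
strip (array([658.9, -30.8]), array([34.8,  2.6]), 78.7, 138.4, 17, array([659.3, -30.1])) [59.9 28.8]
t 23.1 [ 0.5813 -0.0489  0.1679] jig [-13.3  -2.8] w 0.16 gf 98.0 F [-0.3  0.  -2.3]
  turn 2 x [0.0445, -0.0, -0.0012]
  shift 3 x [0.0019, 0.0087, 0.0479] -> [ 0.585 -0.047  0.095]
  turn 1 x [0.0, 0.0, 0.0]
  shift 2 x [0.0, 0.0024, 0.0168] -> [ 0.585 -0.047  0.078]
  turn 1 x [0.0, 0.0, 0.0]
  shift 4 x [0.0, 0.0077, -0.0006] -> [ 0.6   -0.049  0.077]
```

View pics/c3.png

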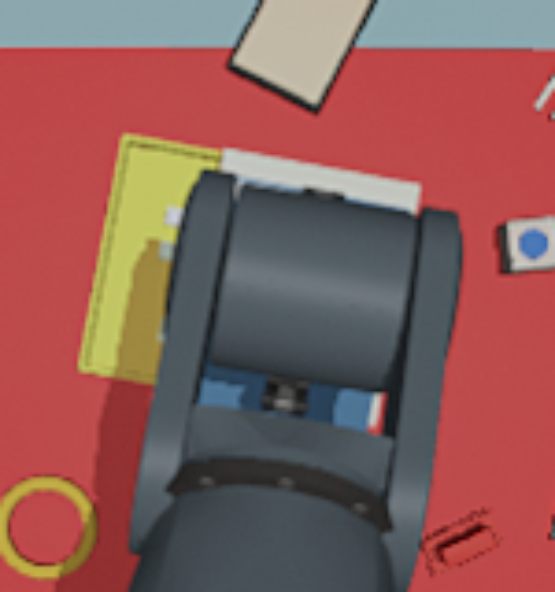

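The arm hides most of the cover, but its visible parts read level, with the strip at about (240,190) just short of the lip. Now tilt and lower in front of the lip.

Call:
servo_tool(
  targets=[
    [0, 0, 0, 0.0445, 0, -0.0012],
    [0, 0, 0, 0.0445, 0, -0.0012],
    [0.0019, 0.0087, 0.0479, 0, 0, 0],
    [0.0019, 0.0087, 0.0479, 0, 0, 0],
    [0.0019, 0.0087, 0.0479, 0, 0, 0],
    [0, 0, 0, 0, 0, 0],
    [0, 0, 0, 0, 0, 0],
  ],
)

```text
time: 23.67
ee_pos: [0.5838, -0.0432, 0.0947]
eef_rot: [0.764, 0.641, -0.046, -0.054]
wrist_force: [0.1, -0.1, -1.2]
gripper_width: 0.167
gripper_force: 98.1
```

```bash
python3 - <<'E'
from h import *
im,d=cam("scene");cv2.imwrite("pics/s4.png",cv2.resize(im[210:310,250:400],None,fx=5,fy=5))
plan2([covpose(56,34,8,0,.03),covpose(71.5,33,8,0,.008)])
E
```

```text
t 23.7 [ 0.5846 -0.0435  0.096 ] jig [-11.    3.1] w 0.16 gf 98.1 F [ 0.6  0.2 -1.3]
  turn 1 x [0.0, 0.0002, 0.0026]
  shift 2 x [-0.0031, 0.003, 0.0169] -> [ 0.585 -0.047  0.079]
  turn 1 x [0.0, 0.0, 0.0]
  shift 4 x [0.0, 0.0077, -0.0006] -> [ 0.6   -0.049  0.078]
```

View pics/s4.png

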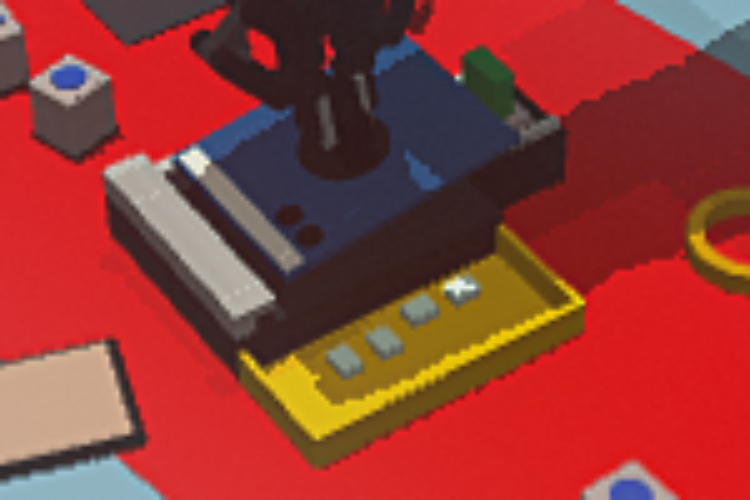

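The cover is nose-down with its camera strip, at about (240,210), just in front of the lip and parallel to it. Now lower.

Call:
servo_tool(
  targets=[
    [-0.0031, 0.003, 0.0169, 0, 0, 0],
    [-0.0031, 0.003, 0.0169, 0, 0, 0],
    [0, 0, 0, 0, 0, 0],
    [0, 0, 0, 0, 0, 0],
  ],
)

```text
time: 24.05
ee_pos: [0.5844, -0.0473, 0.078]
eef_rot: [0.764, 0.641, -0.045, -0.054]
wrist_force: [0.2, -0.0, -1.1]
gripper_width: 0.169
gripper_force: 98.2
```

```bash
python3 - <<'E'
from h import *
im,d=cam("scene");C=cloud("scene",d)
b=seg(C,im,(250,200,400,310),(.03,.075),lambda I:(I[...,0]>I[...,2]+15))
T=C[b];X=np.array([invJ(t) for t in T]);k=(X[:,0]<65)&(X[:,0]>-80)&(abs(X[:,1])<60);print(k.sum());print(np.linalg.lstsq(np.c_[X[k],np.ones(k.sum())],T[k,2]*1000,rcond=None)[0])
wh=seg(C,im,(250,200,400,310),(.03,.0435),lambda I:I.min(-1)>70);P=np.array([np.r_[invJ(t),t[2]*1000] for t in C[wh]]);P=P[(P[:,0]>40)&(P[:,0]<66)&(abs(P[:,1])<60)];print(len(P),len(P) and np.percentile(P,[3,50,97],axis=0).round(1))
plan2([covpose(56,34,8,0,.03),covpose(71.5,33,8,0,.008)])
E
```

```text
970
[-1.42441696e-01  2.87972731e-03  4.55113906e+01]
167 [[ 43.3 -50.1  35.1]
 [ 50.    3.7  38.7]
 [ 58.1  49.4  42.4]]
t 24.1 [ 0.5846 -0.0473  0.0782] jig [-10.4  -0.7] w 0.17 gf 98.2 F [-0.3  0.4 -0.8]
  turn 1 x [-0.0001, 0.0001, 0.002]
  shift 1 x [0.0013, -0.0002, -0.0013] -> [ 0.585 -0.047  0.079]
  turn 1 x [0.0, 0.0, 0.0]
  shift 4 x [0.0, 0.0077, -0.0006] -> [ 0.6   -0.049  0.078]
```

```bash
sed -i 's/^H=35.2/H=34.3/' h.py; python3 - <<'E'
from h import *
plan2([covpose(56,32.2,6,0,.03),covpose(71.5,32,6,0,.008),covpose(72,30.3,0,0,.03)])
E
```

```text
t 24.1 [ 0.5846 -0.0473  0.0782] jig [-10.4  -0.7] w 0.17 gf 98.2 F [-0.3  0.4 -0.8]
  turn 1 x [-0.0223, 0.0001, 0.002]
  shift 1 x [0.0013, -0.0023, 0.0091] -> [ 0.583 -0.046  0.074]
  turn 1 x [0.0, 0.0, 0.0]
  shift 4 x [0.0, 0.0077, -0.0007] -> [ 0.598 -0.049  0.074]
  turn 1 x [-0.0667, 0.0, -0.0]
  shift 1 x [0.0, -0.007, 0.0181] -> [ 0.595 -0.048  0.065]
```

Call:
servo_tool(
  targets=[
    [0, 0, 0, -0.0223, 0, 0.002],
    [0.0013, -0.0023, 0.0091, 0, 0, 0],
    [0, 0.0077, -0.0007, 0, 0, 0],
    [0, 0.0077, -0.0007, 0, 0, 0],
    [0, 0.0077, -0.0007, 0, 0, 0],
    [0, 0.0077, -0.0007, 0, 0, 0],
    [0, 0, 0, 0, 0, 0],
    [0, 0, 0, 0, 0, 0],
  ],
)

```text
time: 24.77
ee_pos: [0.5985, -0.0491, 0.0734]
eef_rot: [0.766, 0.641, -0.034, -0.04]
wrist_force: [0.3, -0.4, -1.9]
gripper_width: 0.164
gripper_force: 98.2
```

```bash
cat > chk.py <<'E'
from h import *
im,d=cam("scene");C=cloud("scene",d)
b=seg(C,im,(250,200,400,310),(.025,.075),lambda I:(I[...,0]>I[...,2]+15))
T=C[b];X=np.array([invJ(t) for t in T]);k=(X[:,0]<50)&(X[:,0]>-80)&(abs(X[:,1])<60);c=np.linalg.lstsq(np.c_[X[k],np.ones(k.sum())],T[k,2]*1000,rcond=None)[0];print(k.sum(),"plane",c.round(3),"top at x=63",c[0]*63+c[2],"at -72",-c[0]*72+c[2])
print("plain edge x", np.percentile(X[k][:,0],[0.5,2]), "y",np.percentile(X[k][:,1],[1,99]))
wh=seg(C,im,(250,200,400,310),(.025,.0435),lambda I:I.min(-1)>60);P=np.array([np.r_[invJ(t),t[2]*1000] for t in C[wh]]);P=P[(P[:,0]>35)&(P[:,0]<66)&(abs(P[:,1])<60)];print("strip",len(P),len(P) and np.percentile(P,[3,50,97],axis=0).round(1).tolist())
E
python3 - <<'E'
from chk import *
plan2([covpose(71.5,32,6,0,.008),covpose(72,30.3,0,0,.03)])
E
```

```text
894 plane [-1.090e-01  1.000e-03  4.294e+01] top at x=63 36.07336963537466 at -72 50.78735611212992
plain edge x [-69.1535 -67.742 ] y [-51.535  53.9  ]
strip 31 [[38.6, -47.8, 35.3], [57.2, -37.3, 39.0], [65.7, 46.3, 43.5]]
t 24.8 [ 0.5983 -0.049   0.0733] jig [3.4 0.1] w 0.16 gf 98.2 F [ 0.8  0.3 -2.6]
  turn 1 x [-0.0002, 0.0001, 0.0002]
  shift 1 x [-0.0002, 0.0, -0.0006] -> [ 0.598 -0.049  0.074]
  turn 1 x [-0.0667, 0.0, -0.0]
  shift 1 x [0.0, -0.007, 0.0181] -> [ 0.595 -0.048  0.065]
```

The camera edge is under the lip with no contact force. Now pivot down flat and press.

Call:
servo_tool(
  targets=[
    [0, 0, 0, 0, 0, 0],
    [0, -0.0023, 0.006, -0.0222, 0, 0],
    [0, -0.0023, 0.006, -0.0222, 0, 0],
    [0, -0.0023, 0.006, -0.0222, 0, 0],
    [0, 0, 0, 0, 0, 0],
    [0, 0, 0.002, 0, 0, 0],
    [0, 0, 0.002, 0, 0, 0],
    [0, 0, 0, 0, 0, 0],
    [0, 0, 0, 0, 0, 0],
  ],
)

```text
time: 25.57
ee_pos: [0.5942, -0.0483, 0.0652]
eef_rot: [0.767, 0.642, -0.0, -0.0]
wrist_force: [-13.0, 0.7, 28.6]
gripper_width: 0.166
gripper_force: 102.5
```

```bash
python3 - <<'E'
from chk import *
plan2([covpose(72,30.3,0,0,.03)])
E
```

```text
784 plane [-1.0000e-03  6.0000e-03  3.4504e+01] top at x=63 34.456361035083944 at -72 34.55947587228438
plain edge x [-71.168 -69.234] y [-54.134  55.4  ]
strip 83 [[35.9, -50.2, 32.1], [43.9, -7.0, 34.6], [64.6, 52.3, 42.7]]
t 25.6 [ 0.5942 -0.0483  0.0652] jig [-0.7  0.1] w 0.16 gf 102.5 F [-12.9   1.3  28.2]
  turn 1 x [-0.0003, 0.0001, 0.0003]
  shift 1 x [-0.0002, 0.0014, 0.0012] -> [ 0.595 -0.048  0.065]
```

Call:
servo_tool(
  targets=[
    [0, 0, 0, 0, 0, 0],
    [0, 0, 0, 0, 0, 0],
    [0, 0, 0, 0, 0, 0],
    [0, 0, 0, 0, 0, 0],
    [0, 0, -0.03, 0, 0, 0],
    [0, 0, -0.07, 0, 0, 0],
    [0, 0, -0.07, 0, 0, 0],
    [0, 0, 0, 0, 0, 0],
  ],
  grip=0.45,
  force=30,
)

```text
time: 26.28
ee_pos: [0.5971, -0.0487, 0.1538]
eef_rot: [0.767, 0.642, 0.003, 0.003]
wrist_force: [-0.3, 0.1, 1.2]
gripper_width: 0.451
gripper_force: 0.0
```

```bash
python3 - <<'E'
from chk import *
plan2([(J(-110,0,150),down(79.8),.05),(J(-110,0,66),down(79.8),.05)])
E
```

```text
665 plane [-2.0000e-03  3.0000e-03  3.4504e+01] top at x=63 34.36029563351272 at -72 34.66850880147021
plain edge x [-71.736 -70.572] y [-55.436  54.444]
strip 139 [[35.4, -50.2, 31.7], [44.2, -15.0, 34.5], [63.0, 54.2, 40.9]]
t 26.3 [ 0.596  -0.0485  0.1509] jig [1.1 0.2] w 0.45 gf 0.0 F [ 0.4 -1.1 -0.3]
  turn 1 x [0.0037, -0.0, 0.0003]
  shift 5 x [-0.0001, -0.0444, 0.0004] -> [ 0.487 -0.029  0.15 ]
  turn 1 x [0.0, 0.0, 0.0]
  shift 4 x [0.0, 0.0, 0.042] -> [ 0.487 -0.029  0.066]
```

Call:
servo_tool(
  targets=[
    [0, -0.0444, 0, 0, 0, 0],
    [0, -0.0444, 0, 0, 0, 0],
    [0, -0.0444, 0, 0, 0, 0],
    [0, -0.0444, 0, 0, 0, 0],
    [0, -0.0444, 0, 0, 0, 0],
    [0, 0, 0, 0, 0, 0],
    [0, 0, 0.042, 0, 0, 0],
    [0, 0, 0.042, 0, 0, 0],
    [0, 0, 0.042, 0, 0, 0],
    [0, 0, 0.042, 0, 0, 0],
    [0, 0, 0, 0, 0, 0],
  ],
)

```text
time: 27.25
ee_pos: [0.4832, -0.0285, 0.0601]
eef_rot: [0.767, 0.642, -0.002, -0.002]
wrist_force: [-1.0, 0.1, -0.3]
gripper_width: 0.448
gripper_force: 0.0
```

Call:
servo_tool(
  targets=[
    [0, 0, 0, 0, 0, 0],
    [0, 0, 0, 0, 0, 0],
    [0, 0, 0, 0, 0, 0],
    [0, 0, 0, 0, 0, 0],
    [0, 0, 0, 0, 0, 0],
  ],
  grip=0,
)

```text
time: 27.67
ee_pos: [0.4856, -0.0288, 0.0644]
eef_rot: [0.767, 0.642, 0.0, 0.001]
wrist_force: [1.1, -0.4, -1.7]
gripper_width: 0.156
gripper_force: 34.0
```

Call:
servo_tool(
  targets=[
    [0, 0.006, 0, 0, 0, 0],
    [0, 0.006, 0, 0, 0, 0],
    [0, 0.006, 0, 0, 0, 0],
    [0, 0.006, 0, 0, 0, 0],
    [0, 0.006, 0, 0, 0, 0],
    [0, 0.006, 0, 0, 0, 0],
    [0, 0.006, 0, 0, 0, 0],
    [0, 0.006, 0, 0, 0, 0],
    [0, 0.004, 0, 0, 0, 0],
    [0, 0, 0, 0, 0, 0],
    [0, 0, 0, 0, 0, 0],
  ],
)

```text
time: 28.58
ee_pos: [0.5101, -0.0332, 0.0644]
eef_rot: [0.767, 0.642, -0.001, -0.001]
wrist_force: [-8.6, 0.0, 12.4]
gripper_width: 0.153
gripper_force: 36.1
```

```bash
python3 - <<'E'
from chk import *
plan2([])
E
```

```text
873 plane [1.0000e-03 2.0000e-03 3.4656e+01] top at x=63 34.74976248687397 at -72 34.54968161779035
plain edge x [-71.064 -68.056] y [-54.484  55.428]
strip 179 [[35.7, -51.4, 31.9], [43.9, -4.0, 34.9], [57.4, 53.0, 38.3]]
t 28.6 [ 0.5101 -0.0332  0.0644] jig [-86.1   0. ] w 0.16 gf 36.1 F [-7.4  0.8 13.5]
```

Call:
servo_tool(
  targets=[
    [0, 0, 0, 0, 0, 0],
    [0, 0, 0, 0, 0, 0],
    [0, 0, 0, 0, 0, 0],
    [0, 0, -0.07, 0, 0, 0],
    [0, 0, -0.07, 0, 0, 0],
    [0, 0, -0.07, 0, 0, 0],
    [0, 0, -0.07, 0, 0, 0],
  ],
  grip=0.65,
)

```text
time: 29.22
ee_pos: [0.5105, -0.0332, 0.2053]
eef_rot: [0.767, 0.642, -0.0, -0.0]
wrist_force: [2.0, -0.2, 0.0]
gripper_width: 0.649
gripper_force: 0.0
```

Call:
servo_tool(
  targets=[
    [0.04, 0, 0, 0, 0, 0.0785],
    [0.04, 0, 0, 0, 0, 0.0785],
    [0.04, 0, 0, 0, 0, 0.0785],
    [0, 0, 0, 0, 0, 0.0785],
    [0, 0, 0, 0, 0, 0.0785],
    [0, 0, 0, 0, 0, 0.0785],
    [0, 0, 0, 0, 0, 0.0785],
    [0, 0, 0, 0, 0, 0.0785],
    [0, 0, 0, 0, 0, 0.0785],
    [0, 0, 0, 0, 0, 0.0785],
    [0, 0, 0, 0, 0, 0.0785],
    [0, 0, 0, 0, 0, 0.0785],
  ],
)

```text
time: 30.22
ee_pos: [0.5285, 0.0238, 0.2037]
eef_rot: [0.999, -0.046, -0.0, 0.0]
wrist_force: [-0.0, -0.2, 0.6]
gripper_width: 0.652
gripper_force: 0.0
```

```bash
python3 - <<'E'
from chk import *
im,d=cam("top");cv2.imwrite("pics/top4.png",im);C=cloud("top",d)
r=rect(C,seg(C,im,(310,240,350,295),(.055,.085)));print("knob",r,r and invJ(r[0]/1000))
for u,v in[(207,208),(236,212),(404,215),(433,215)]:print(rect(C,seg(C,im,(u-14,v-14,u+14,v+14),(.03,.055))))
plan2([((.636,.2015,.17),down(-5.2),.07),((.636,.2015,.031),down(-5.2),.06)])
E
```

```text
916 plane [-0.0000e+00  3.0000e-03  3.4437e+01] top at x=63 34.430481486283995 at -72 34.44522609969451
plain edge x [-70.5425 -67.23  ] y [-54.4    55.885]
strip 185 [[35.5, -52.0, 31.6], [43.7, -7.2, 34.4], [62.0, 52.6, 42.2]]
knob None None
(array([645.9, 279.7]), array([35.4, 33.8]), 85.0, 42.0, 206, array([645.7, 279.1]))
(array([636.1, 202.1]), array([35.5, 33.1]), 86.4, 42.2, 189, array([636.1, 201.9]))
(array([ 628.9, -208.4]), array([31.3, 34.3]), 6.6, 42.5, 184, array([ 628.8, -207.7]))
(array([ 630.2, -282. ]), array([35.3, 34.1]), 79.1, 42.2, 197, array([ 630.4, -280.9]))
t 30.3 [0.5285 0.0238 0.2037] jig [-78.2  59.4] w 0.65 gf 0.0 F [ 0.4 -0.8 -0.9]
  turn 1 x [0.0, 0.0, 0.0012]
  shift 7 x [0.026, -0.0534, 0.0096] -> [0.636 0.202 0.17 ]
  turn 1 x [0.0, 0.0, 0.0]
  shift 5 x [0.0, 0.0, 0.0556] -> [0.636 0.202 0.031]
```

Call:
servo_tool(
  targets=[
    [0.026, -0.0534, 0.0096, 0, 0, 0],
    [0.026, -0.0534, 0.0096, 0, 0, 0],
    [0.026, -0.0534, 0.0096, 0, 0, 0],
    [0.026, -0.0534, 0.0096, 0, 0, 0],
    [0.026, -0.0534, 0.0096, 0, 0, 0],
    [0.026, -0.0534, 0.0096, 0, 0, 0],
    [0.026, -0.0534, 0.0096, 0, 0, 0],
    [0, 0, 0, 0, 0, 0],
    [0, 0, 0, 0, 0, 0],
  ],
)

```text
time: 31.07
ee_pos: [0.6351, 0.2031, 0.1692]
eef_rot: [0.999, -0.04, -0.001, 0.0]
wrist_force: [-0.8, -0.5, -0.6]
gripper_width: 0.65
gripper_force: 0.0
```

Call:
servo_tool(
  targets=[
    [0, 0, 0.0556, 0, 0, 0],
    [0, 0, 0.0556, 0, 0, 0],
    [0, 0, 0.0556, 0, 0, 0],
    [0, 0, 0.0556, 0, 0, 0],
    [0, 0, 0.0556, 0, 0, 0],
    [0, 0, 0, 0, 0, 0],
    [0, 0, 0, 0, 0, 0],
  ],
)

```text
time: 31.65
ee_pos: [0.6345, 0.2012, 0.0308]
eef_rot: [0.999, -0.043, -0.001, 0.0]
wrist_force: [0.7, 0.3, 1.0]
gripper_width: 0.651
gripper_force: 0.0
```

Call:
servo_tool(
  targets=[
    [0, 0, 0, 0, 0, 0],
    [0, 0, 0, 0, 0, 0],
    [0, 0, 0, 0, 0, 0],
    [0, 0, 0, 0, 0, 0],
    [0, 0, 0, 0, 0, 0],
    [0, 0, 0, 0, 0, 0],
  ],
  grip=0,
  force=60,
)

```text
time: 32.15
ee_pos: [0.6365, 0.2022, 0.0338]
eef_rot: [0.999, -0.043, 0.002, -0.0]
wrist_force: [-1.1, -1.4, 7.6]
gripper_width: 0.391
gripper_force: 60.0
```

```bash
python3 - <<'E'
from h import *
s=observe();p=s["ee_pos"]
plan2([((p[0],p[1],.15),down(-5.2),.06),(J(33,34,150),down(-10.2),.06),(J(33,34,70),down(-10.2),.05)])
E
```

```text
t 32.1 [0.6365 0.2022 0.0338] jig [ -3.4 254.1] w 0.39 gf 60.0 F [-1.1 -1.4  7.6]
  turn 1 x [-0.0006, -0.0023, 0.0029]
  shift 4 x [0.0, 0.0, -0.0581] -> [0.637 0.202 0.15 ]
  turn 1 x [0.0, 0.0, 0.0556]
  shift 8 x [0.0091, 0.055, 0.0] -> [ 0.633 -0.021  0.15 ]
  turn 1 x [0.0, 0.0, 0.0]
  shift 4 x [0.0, 0.0, 0.04] -> [ 0.633 -0.021  0.07 ]
```

Call:
servo_tool(
  targets=[
    [0, 0, -0.058, 0, 0, 0],
    [0, 0, -0.058, 0, 0, 0],
    [0, 0, -0.058, 0, 0, 0],
    [0, 0, -0.058, 0, 0, 0],
    [0, 0, 0, 0, 0, 0.0575],
    [0, 0, 0, 0, 0, 0],
  ],
)

```text
time: 32.65
ee_pos: [0.6361, 0.2023, 0.1503]
eef_rot: [0.996, -0.09, 0.002, -0.001]
wrist_force: [0.4, -0.4, -2.9]
gripper_width: 0.385
gripper_force: 59.6
```

Call:
servo_tool(
  targets=[
    [0.0091, 0.055, 0, 0, 0, 0],
    [0.0091, 0.055, 0, 0, 0, 0],
    [0.0091, 0.055, 0, 0, 0, 0],
    [0.0091, 0.055, 0, 0, 0, 0],
    [0.0091, 0.055, 0, 0, 0, 0],
    [0.0091, 0.055, 0, 0, 0, 0],
    [0.0091, 0.055, 0, 0, 0, 0],
    [0.0091, 0.055, 0, 0, 0, 0],
    [0, 0, 0, 0, 0, 0],
    [0, 0, 0, 0, 0, 0],
  ],
)

```text
time: 33.48
ee_pos: [0.6318, -0.0221, 0.1467]
eef_rot: [0.996, -0.088, -0.001, 0.0]
wrist_force: [-0.3, 0.4, -2.0]
gripper_width: 0.39
gripper_force: 59.8
```

Call:
servo_tool(
  targets=[
    [0, 0, 0.04, 0, 0, 0],
    [0, 0, 0.04, 0, 0, 0],
    [0, 0, 0.04, 0, 0, 0],
    [0, 0, 0.03, 0, 0, 0],
    [0, 0, 0, 0, 0, 0],
    [0, 0, 0, 0, 0, 0],
  ],
)

```text
time: 33.98
ee_pos: [0.6319, -0.02, 0.0718]
eef_rot: [0.996, -0.087, -0.001, -0.0]
wrist_force: [-0.2, 0.5, -1.3]
gripper_width: 0.385
gripper_force: 59.5
```

```bash
python3 - <<'E'
from h import *
plan2([(J(33,34,69.2),down(-10.2),.05)])
E
```

```text
t 34.0 [ 0.6319 -0.02    0.0718] jig [31.4 34.6] w 0.38 gf 59.5 F [-0.2  0.5 -1.3]
  turn 1 x [0.0001, 0.001, 0.002]
  shift 1 x [0.0032, 0.0012, 0.0053] -> [ 0.633 -0.021  0.069]
```

Call:
servo_tool(
  targets=[
    [0.003, 0, 0.003, 0, 0, 0],
    [0, 0, 0.003, 0, 0, 0],
    [0, 0, 0, 0, 0, 0],
    [0, 0, 0, 0, 0, 0],
  ],
)

```text
time: 34.32
ee_pos: [0.6338, -0.0211, 0.0695]
eef_rot: [0.996, -0.088, 0.0, 0.0]
wrist_force: [-0.2, -0.7, -2.6]
gripper_width: 0.384
gripper_force: 59.5
```

Call:
servo_tool(
  targets=[
    [0, 0, 0, 0, 0, 0],
    [0, 0, 0, 0, 0, 0],
    [0, 0, 0, 0, 0, 0],
    [0, 0, -0.02, 0, 0, 0],
    [0, 0, -0.06, 0, 0, 0],
    [0, 0, -0.07, 0, 0, 0],
    [0, 0, -0.06, 0, 0, 0],
    [0, 0, 0, 0, 0, 0],
  ],
  grip=0.52,
)

```text
time: 34.98
ee_pos: [0.6364, -0.0214, 0.1815]
eef_rot: [0.996, -0.088, 0.005, 0.0]
wrist_force: [0.4, -0.3, 0.6]
gripper_width: 0.516
gripper_force: 0.0
```

```bash
python3 - <<'E'
from chk import *
plan2([((.646,.280,.17),down(-5),.07),((.646,.280,.031),down(-5),.06)])
E
```

```text
700 plane [9.0000e-03 1.1000e-02 3.4919e+01] top at x=63 35.49671978711886 at -72 34.25873796873816
plain edge x [-70.8505 -68.606 ] y [-55.414  55.602]
strip 97 [[36.4, -52.1, 32.2], [46.9, -22.9, 35.3], [63.7, 51.3, 42.9]]
t 35.0 [ 0.6353 -0.0213  0.1783] jig [35.  33.9] w 0.52 gf 0.0 F [ 0.1  0.2 -1.2]
  turn 1 x [-0.0, -0.0042, -0.0571]
  shift 9 x [-0.0035, -0.0669, 0.0019] -> [0.646 0.28  0.17 ]
  turn 1 x [0.0, 0.0, 0.0]
  shift 5 x [0.0, 0.0, 0.0556] -> [0.646 0.28  0.031]
```

Call:
servo_tool(
  targets=[
    [0, 0, 0, 0, 0, -0.057],
    [-0.0035, -0.0669, 0.0019, 0, 0, 0],
    [-0.0035, -0.0669, 0.0019, 0, 0, 0],
    [-0.0035, -0.0669, 0.0019, 0, 0, 0],
    [-0.0035, -0.0669, 0.0019, 0, 0, 0],
    [-0.0035, -0.0669, 0.0019, 0, 0, 0],
    [-0.0035, -0.0669, 0.0019, 0, 0, 0],
    [-0.0035, -0.0669, 0.0019, 0, 0, 0],
    [-0.0035, -0.0669, 0.0019, 0, 0, 0],
    [-0.0035, -0.0669, 0.0019, 0, 0, 0],
    [0, 0, 0, 0, 0, 0],
    [0, 0, 0, 0, 0, 0],
  ],
  grip=0.65,
)

```text
time: 36.03
ee_pos: [0.6435, 0.2815, 0.1644]
eef_rot: [0.999, -0.042, -0.001, 0.0]
wrist_force: [-0.6, -0.6, 0.6]
gripper_width: 0.648
gripper_force: 0.0
```

Call:
servo_tool(
  targets=[
    [0, 0, 0.0556, 0, 0, 0],
    [0, 0, 0.0556, 0, 0, 0],
    [0, 0, 0.0556, 0, 0, 0],
    [0, 0, 0.0556, 0, 0, 0],
    [0, 0, 0.0556, 0, 0, 0],
    [0, 0, 0, 0, 0, 0],
    [0, 0, 0, 0, 0, 0],
  ],
)

```text
time: 36.62
ee_pos: [0.6437, 0.2788, 0.0256]
eef_rot: [0.999, -0.044, -0.002, 0.001]
wrist_force: [-0.4, 0.3, 0.7]
gripper_width: 0.649
gripper_force: 0.0
```

Call:
servo_tool(
  targets=[
    [0, 0, 0, 0, 0, 0],
    [0, 0, 0, 0, 0, 0],
    [0, 0, 0, 0, 0, 0],
    [0, 0, 0, 0, 0, 0],
    [0, 0, 0, 0, 0, 0],
    [0, 0, 0, 0, 0, 0],
  ],
  grip=0,
)

```text
time: 37.12
ee_pos: [0.6456, 0.2803, 0.0291]
eef_rot: [0.999, -0.044, 0.002, -0.001]
wrist_force: [-0.4, -2.0, 7.7]
gripper_width: 0.395
gripper_force: 61.3
```

```bash
python3 - <<'E'
from h import *
s=observe();p=s["ee_pos"]
plan2([((p[0],p[1],.15),down(-5.2),.06),(J(-31,34,150),down(-10.2),.06),(J(-31,34,72),down(-10.2),.05)])
E
```

```text
t 37.1 [0.6456 0.2803 0.0291] jig [ -8.4 332.6] w 0.40 gf 61.3 F [-0.4 -2.   7.7]
  turn 1 x [-0.0007, -0.0021, 0.0022]
  shift 5 x [0.0, 0.0, -0.0484] -> [0.646 0.28  0.15 ]
  turn 1 x [0.0, 0.0, 0.0556]
  shift 10 x [-0.0045, 0.0597, 0.0] -> [ 0.57 -0.01  0.15]
  turn 1 x [0.0, 0.0, 0.0]
  shift 4 x [0.0, 0.0, 0.039] -> [ 0.57  -0.01   0.072]
```

Call:
servo_tool(
  targets=[
    [0, 0, -0.0484, 0, 0, 0],
    [0, 0, -0.0484, 0, 0, 0],
    [0, 0, -0.0484, 0, 0, 0],
    [0, 0, -0.0484, 0, 0, 0],
    [0, 0, -0.0484, 0, 0, 0],
    [0, 0, 0, 0, 0, 0.057],
    [0, 0, 0, 0, 0, 0],
  ],
)

```text
time: 37.7
ee_pos: [0.645, 0.2804, 0.1502]
eef_rot: [0.996, -0.09, 0.002, -0.001]
wrist_force: [-1.2, -0.8, -2.2]
gripper_width: 0.39
gripper_force: 60.1
```

Call:
servo_tool(
  targets=[
    [-0.0045, 0.0597, 0, 0, 0, 0],
    [-0.0045, 0.0597, 0, 0, 0, 0],
    [-0.0045, 0.0597, 0, 0, 0, 0],
    [-0.0045, 0.0597, 0, 0, 0, 0],
    [-0.0045, 0.0597, 0, 0, 0, 0],
    [-0.0045, 0.0597, 0, 0, 0, 0],
    [-0.0045, 0.0597, 0, 0, 0, 0],
    [-0.0045, 0.0597, 0, 0, 0, 0],
    [-0.0045, 0.0597, 0, 0, 0, 0],
    [-0.0045, 0.0597, 0, 0, 0, 0],
    [0, 0, 0, 0, 0, 0],
    [0, 0, 0, 0, 0, 0],
  ],
)

```text
time: 38.7
ee_pos: [0.5691, -0.0108, 0.1474]
eef_rot: [0.996, -0.088, -0.0, 0.0]
wrist_force: [-0.2, 0.3, -1.6]
gripper_width: 0.388
gripper_force: 60.4
```

Call:
servo_tool(
  targets=[
    [0, 0, 0.04, 0, 0, 0],
    [0, 0, 0.04, 0, 0, 0],
    [0, 0, 0.04, 0, 0, 0],
    [0, 0, 0.03, 0, 0, 0],
    [0, 0, 0, 0, 0, 0],
    [0, 0, 0, 0, 0, 0],
  ],
)

```text
time: 39.2
ee_pos: [0.5694, -0.0089, 0.0721]
eef_rot: [0.996, -0.087, -0.001, -0.0]
wrist_force: [-0.4, 0.7, -2.2]
gripper_width: 0.383
gripper_force: 60.4
```

```bash
python3 - <<'E'
from h import *
plan2([(J(-31,34,64.3),down(-10.2),.05)])
E
```

```text
t 39.2 [ 0.5694 -0.0089  0.0721] jig [-32.1  34.5] w 0.38 gf 60.4 F [-0.4  0.7 -2.2]
  turn 1 x [0.0001, 0.0011, 0.0019]
  shift 1 x [0.0023, 0.0009, 0.0157] -> [ 0.57  -0.01   0.064]
```

Call:
servo_tool(
  targets=[
    [0.002, 0, 0.008, 0, 0, 0],
    [0, 0, 0.005, 0, 0, 0],
    [0, 0, 0.003, 0, 0, 0],
    [0, 0, 0, 0, 0, 0],
    [0, 0, 0, 0, 0, 0],
  ],
)

```text
time: 39.62
ee_pos: [0.5707, -0.0099, 0.0649]
eef_rot: [0.996, -0.088, 0.0, 0.0]
wrist_force: [-0.2, 0.0, -1.7]
gripper_width: 0.391
gripper_force: 60.4
```

Call:
servo_tool(
  targets=[
    [0, 0, 0, 0, 0, 0],
    [0, 0, 0, 0, 0, 0],
    [0, 0, 0, 0, 0, 0],
    [0, 0, -0.02, 0, 0, 0],
    [0, 0, -0.06, 0, 0, 0],
    [0, 0, -0.07, 0, 0, 0],
    [0, 0, -0.06, 0, 0, 0],
    [0, 0, 0, 0, 0, 0],
  ],
  grip=0.52,
)

```text
time: 40.28
ee_pos: [0.5733, -0.0101, 0.1763]
eef_rot: [0.996, -0.088, 0.005, 0.0]
wrist_force: [0.5, -0.4, 1.1]
gripper_width: 0.521
gripper_force: 0.0
```

```bash
python3 - <<'E'
from chk import *
plan2([((.629,-.208,.17),down(6.6),.07),((.629,-.208,.031),down(6.6),.06)])
E
```

```text
444 plane [0.0000e+00 1.0000e-02 3.5015e+01] top at x=63 35.03280267268551 at -72 34.99387675919694
plain edge x [-71.2785 -69.714 ] y [-57.11   55.814]
strip 131 [[35.8, -52.1, 32.2], [46.3, -18.7, 35.4], [62.2, 51.4, 42.9]]
t 40.3 [ 0.5722 -0.0101  0.1734] jig [-29.2  33.8] w 0.52 gf 0.0 F [0.4 0.8 0.2]
  turn 3 x [0.0001, -0.0013, -0.062]
  shift 6 x [0.0112, 0.0677, 0.0011] -> [ 0.629 -0.208  0.17 ]
  turn 1 x [0.0, 0.0, 0.0]
  shift 5 x [0.0, 0.0, 0.0556] -> [ 0.629 -0.208  0.031]
```

Call:
servo_tool(
  targets=[
    [0, 0, 0, 0, 0, -0.062],
    [0, 0, 0, 0, 0, -0.062],
    [0, 0, 0, 0, 0, -0.062],
    [0.0112, 0.0677, 0.0011, 0, 0, 0],
    [0.0112, 0.0677, 0.0011, 0, 0, 0],
    [0.0112, 0.0677, 0.0011, 0, 0, 0],
    [0.0112, 0.0677, 0.0011, 0, 0, 0],
    [0.0112, 0.0677, 0.0011, 0, 0, 0],
    [0.0112, 0.0677, 0.0011, 0, 0, 0],
    [0, 0, 0, 0, 0, 0],
    [0, 0, 0, 0, 0, 0],
  ],
  grip=0.65,
)

```text
time: 41.25
ee_pos: [0.6269, -0.2092, 0.1651]
eef_rot: [0.998, 0.056, -0.001, -0.0]
wrist_force: [0.5, 0.4, 0.2]
gripper_width: 0.65
gripper_force: 0.0
```

```bash
python3 - <<'E'
from h import *
plan2([((.629,-.208,.031),down(6.6),.06)])
im,d=cam("top");cv2.imwrite("pics/top5.png",im);C=cloud("top",d)
for u,v in[(404,215),(433,215)]:print(rect(C,seg(C,im,(u-14,v-14,u+14,v+14),(.03,.055))))
r=rect(C,seg(C,im,(310,240,350,295),(.055,.08)));print("knob",r,r and invJ(r[0]/1000))
cv2.imwrite("pics/c5.png",cv2.resize(im[170:310,260:460],None,fx=4,fy=4))
E
```

```text
t 41.2 [ 0.6269 -0.2092  0.1651] jig [  59.9 -152.5] w 0.65 gf 0.0 F [0.5 0.4 0.2]
  turn 1 x [-0.0005, 0.001, -0.0014]
  shift 5 x [0.0009, -0.0004, 0.0536] -> [ 0.629 -0.208  0.031]
(array([ 616.5, -214.3]), array([4.7, 2.6]), 89.4, 42.9, 5, array([ 616.3, -214. ]))
None
knob (array([511.4, -33.2]), array([29.5, 13.9]), 79.6, 73.2, 76, array([511.5, -33.2])) [-84.9   0.3]
```

View pics/c5.png

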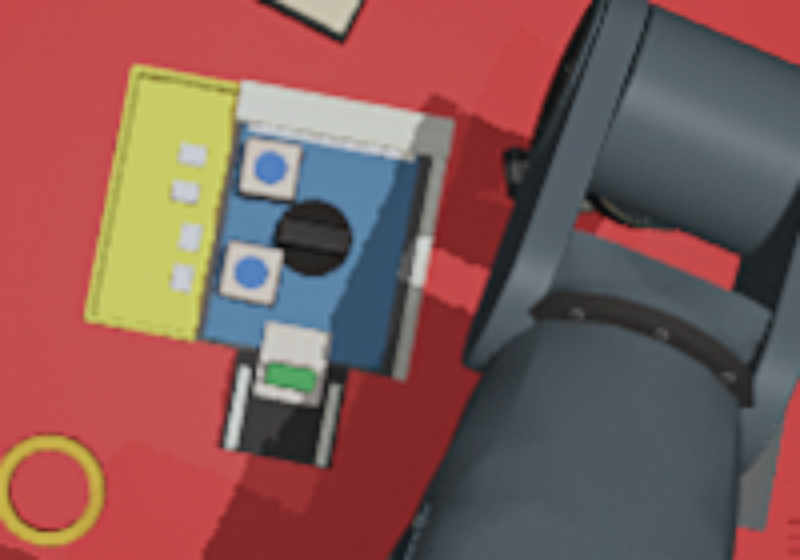

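The crop shows two weights standing on the cover at (270,170) and (250,272). The latch is closed (knob at jig x -84.9) and the shards are in the tray. Next weight.

Call:
servo_tool(
  targets=[
    [0.0009, 0, 0.0536, 0, 0, 0],
    [0.0009, 0, 0.0536, 0, 0, 0],
    [0.0009, 0, 0.0536, 0, 0, 0],
    [0.0009, 0, 0.0536, 0, 0, 0],
    [0.0009, 0, 0.0536, 0, 0, 0],
    [0, 0, 0, 0, 0, 0],
    [0, 0, 0, 0, 0, 0],
  ],
)

```text
time: 41.88
ee_pos: [0.6289, -0.2062, 0.0316]
eef_rot: [0.998, 0.058, -0.001, -0.001]
wrist_force: [-0.2, 0.7, -0.2]
gripper_width: 0.65
gripper_force: 0.0
```

Call:
servo_tool(
  targets=[
    [0, 0, 0, 0, 0, 0],
    [0, 0, 0, 0, 0, 0],
    [0, 0, 0, 0, 0, 0],
    [0, 0, 0, 0, 0, 0],
    [0, 0, 0, 0, 0, 0],
    [0, 0, 0, 0, 0, 0],
  ],
  grip=0,
)

```text
time: 42.38
ee_pos: [0.6308, -0.2078, 0.0347]
eef_rot: [0.998, 0.058, 0.002, 0.001]
wrist_force: [0.0, 1.4, 8.2]
gripper_width: 0.387
gripper_force: 61.4
```

```bash
python3 - <<'E'
from h import *
s=observe();p=s["ee_pos"]
plan2([((p[0],p[1],.15),down(6.6),.06),(J(33,-33,150),down(-10.2),.06)])
E
```

```text
t 42.4 [ 0.6308 -0.2078  0.0347] jig [  63.5 -150.4] w 0.39 gf 61.4 F [0.  1.4 8.2]
  turn 1 x [0.001, -0.0019, 0.0001]
  shift 4 x [0.0, 0.0, -0.0576] -> [ 0.631 -0.208  0.15 ]
  turn 3 x [0.0, 0.0, 0.0622]
  shift 5 x [-0.0122, -0.047, 0.0] -> [ 0.622 -0.087  0.15 ]
```

Call:
servo_tool(
  targets=[
    [0, 0, -0.0576, 0, 0, 0],
    [0, 0, -0.0576, 0, 0, 0],
    [0, 0, -0.0576, 0, 0, 0],
    [0, 0, -0.0576, 0, 0, 0],
    [0, 0, 0, 0, 0, 0.0625],
    [0, 0, 0, 0, 0, 0.0625],
    [0, 0, 0, 0, 0, 0.0625],
    [0, 0, 0, 0, 0, 0],
  ],
)

```text
time: 43.05
ee_pos: [0.6296, -0.2075, 0.1485]
eef_rot: [0.996, -0.092, 0.0, 0.0]
wrist_force: [0.4, -0.4, -2.3]
gripper_width: 0.384
gripper_force: 60.5
```

Call:
servo_tool(
  targets=[
    [-0.0122, -0.047, 0, 0, 0, 0],
    [-0.0122, -0.047, 0, 0, 0, 0],
    [-0.0122, -0.047, 0, 0, 0, 0],
    [-0.0122, -0.047, 0, 0, 0, 0],
    [-0.0122, -0.047, 0, 0, 0, 0],
    [0, 0, 0, 0, 0, 0],
    [0, 0, 0.04, 0, 0, 0],
    [0, 0, 0.04, 0, 0, 0],
    [0, 0, 0.04, 0, 0, 0],
    [0, 0, 0.03, 0, 0, 0],
    [0, 0, 0, 0, 0, 0],
    [0, 0, 0, 0, 0, 0],
  ],
)

```text
time: 44.05
ee_pos: [0.6204, -0.0868, 0.0725]
eef_rot: [0.996, -0.089, -0.0, 0.0]
wrist_force: [-0.2, -0.7, -1.5]
gripper_width: 0.387
gripper_force: 61.2
```

```bash
python3 - <<'E'
from h import *
plan2([(J(33,-33,69.5),down(-10.2),.05)])
E
```

```text
t 44.0 [ 0.6204 -0.0868  0.0725] jig [ 31.9 -33.2] w 0.39 gf 61.2 F [-0.2 -0.7 -1.5]
  turn 1 x [0.0001, 0.0004, 0.0005]
  shift 1 x [0.0022, -0.0004, 0.006] -> [ 0.622 -0.087  0.07 ]
```

Call:
servo_tool(
  targets=[
    [0.001, 0, 0.003, 0, 0, 0],
    [0, 0, 0.003, 0, 0, 0],
    [0, 0, 0, 0, 0, 0],
    [0, 0, 0, 0, 0, 0],
  ],
)

```text
time: 44.38
ee_pos: [0.6211, -0.0867, 0.0698]
eef_rot: [0.996, -0.089, 0.0, 0.0]
wrist_force: [0.2, -0.3, -1.4]
gripper_width: 0.387
gripper_force: 61.2
```

Call:
servo_tool(
  targets=[
    [0, 0, 0, 0, 0, 0],
    [0, 0, 0, 0, 0, 0],
    [0, 0, 0, 0, 0, 0],
    [0, 0, -0.02, 0, 0, 0],
    [0, 0, -0.06, 0, 0, 0],
    [0, 0, -0.07, 0, 0, 0],
    [0, 0, -0.06, 0, 0, 0],
    [0, 0, 0, 0, 0, 0],
  ],
  grip=0.52,
)

```text
time: 45.05
ee_pos: [0.6237, -0.0871, 0.1818]
eef_rot: [0.996, -0.089, 0.005, 0.001]
wrist_force: [0.5, 0.4, 0.3]
gripper_width: 0.523
gripper_force: 0.0
```

```bash
python3 - <<'E'
from h import *
im,d=cam("top");C=cloud("top",d)
print(rect(C,seg(C,im,(419,201,447,229),(.03,.055))))
plan2([((.630,-.282,.17),down(-10.7),.07),((.630,-.282,.031),down(-10.7),.06)])
E
```

```text
(array([ 630. , -282.2]), array([35.8, 33.7]), 76.0, 42.3, 196, array([ 630.2, -281.1]))
t 45.1 [ 0.6226 -0.0869  0.1786] jig [ 34.  -32.9] w 0.52 gf 0.0 F [-0.3 -0.9 -0.9]
  turn 1 x [0.0002, -0.0041, 0.0048]
  shift 6 x [0.0145, 0.0634, 0.0029] -> [ 0.63  -0.282  0.17 ]
  turn 1 x [0.0, 0.0, 0.0]
  shift 5 x [0.0, 0.0, 0.0556] -> [ 0.63  -0.282  0.031]
```

Call:
servo_tool(
  targets=[
    [0.0145, 0.0634, 0.0012, 0, 0, 0.005],
    [0.0145, 0.0634, 0.0012, 0, 0, 0],
    [0.0145, 0.0634, 0.0012, 0, 0, 0],
    [0.0145, 0.0634, 0.0012, 0, 0, 0],
    [0.0145, 0.0634, 0.0012, 0, 0, 0],
    [0.0145, 0.0634, 0.0012, 0, 0, 0],
    [0, 0, 0, 0, 0, 0],
    [0, 0, 0, 0, 0, 0],
  ],
  grip=0.65,
)

```text
time: 45.77
ee_pos: [0.6278, -0.2829, 0.1697]
eef_rot: [0.996, -0.095, -0.001, -0.0]
wrist_force: [-0.2, 0.4, -0.7]
gripper_width: 0.653
gripper_force: 0.0
```

Call:
servo_tool(
  targets=[
    [0, 0, 0.0556, 0, 0, 0],
    [0, 0, 0.0556, 0, 0, 0],
    [0, 0, 0.0556, 0, 0, 0],
    [0, 0, 0.0556, 0, 0, 0],
    [0, 0, 0.0556, 0, 0, 0],
    [0, 0, 0, 0, 0, 0],
    [0, 0, 0, 0, 0, 0],
  ],
)

```text
time: 46.35
ee_pos: [0.628, -0.2802, 0.031]
eef_rot: [0.996, -0.093, -0.002, -0.001]
wrist_force: [-0.2, -0.1, 0.7]
gripper_width: 0.648
gripper_force: 0.0
```

Call:
servo_tool(
  targets=[
    [0, 0, 0, 0, 0, 0],
    [0, 0, 0, 0, 0, 0],
    [0, 0, 0, 0, 0, 0],
    [0, 0, 0, 0, 0, 0],
    [0, 0, 0, 0, 0, 0],
    [0, 0, 0, 0, 0, 0],
  ],
  grip=0,
)

```text
time: 46.85
ee_pos: [0.6299, -0.2819, 0.0345]
eef_rot: [0.996, -0.093, 0.002, 0.001]
wrist_force: [-0.2, 0.8, 7.4]
gripper_width: 0.388
gripper_force: 59.3
```

```bash
python3 - <<'E'
from h import *
s=observe();p=s["ee_pos"]
plan2([((p[0],p[1],.15),down(-10.7),.06),(J(-31,-33,150),down(-10.2),.06)])
E
```

```text
t 46.9 [ 0.6299 -0.2819  0.0345] jig [  75.8 -223.5] w 0.39 gf 59.3 F [-0.2  0.8  7.4]
  turn 1 x [0.0006, -0.0022, -0.0002]
  shift 4 x [0.0, 0.0, -0.0577] -> [ 0.63  -0.282  0.15 ]
  turn 1 x [0.0, 0.0, -0.0056]
  shift 8 x [-0.0267, -0.0476, 0.0] -> [ 0.559 -0.075  0.15 ]
```

Call:
servo_tool(
  targets=[
    [0, 0, -0.0577, 0, 0, 0],
    [0, 0, -0.0577, 0, 0, 0],
    [0, 0, -0.0577, 0, 0, 0],
    [0, 0, -0.0577, 0, 0, 0],
    [0, 0, 0, 0, 0, -0.0056],
    [0, 0, 0, 0, 0, 0],
  ],
)

```text
time: 47.35
ee_pos: [0.6294, -0.2819, 0.1499]
eef_rot: [0.996, -0.089, 0.002, 0.001]
wrist_force: [-0.4, -0.1, -2.2]
gripper_width: 0.391
gripper_force: 59.1
```

Call:
servo_tool(
  targets=[
    [-0.0267, -0.0476, 0, 0, 0, 0],
    [-0.0267, -0.0476, 0, 0, 0, 0],
    [-0.0267, -0.0476, 0, 0, 0, 0],
    [-0.0267, -0.0476, 0, 0, 0, 0],
    [-0.0267, -0.0476, 0, 0, 0, 0],
    [-0.0267, -0.0476, 0, 0, 0, 0],
    [-0.0267, -0.0476, 0, 0, 0, 0],
    [-0.0267, -0.0476, 0, 0, 0, 0],
    [0, 0, 0, 0, 0, 0],
    [0, 0, 0, 0, 0, 0],
  ],
)

```text
time: 48.18
ee_pos: [0.5565, -0.0741, 0.1465]
eef_rot: [0.996, -0.088, -0.001, -0.0]
wrist_force: [-0.6, -0.9, -2.2]
gripper_width: 0.394
gripper_force: 59.1
```

Call:
servo_tool(
  targets=[
    [0, 0, 0.04, 0, 0, 0],
    [0, 0, 0.04, 0, 0, 0],
    [0, 0, 0.04, 0, 0, 0],
    [0, 0, 0.03, 0, 0, 0],
    [0, 0, 0, 0, 0, 0],
    [0, 0, 0, 0, 0, 0],
  ],
)

```text
time: 48.68
ee_pos: [0.557, -0.076, 0.0713]
eef_rot: [0.996, -0.09, -0.001, -0.0]
wrist_force: [-0.1, -0.2, -1.8]
gripper_width: 0.389
gripper_force: 59.6
```

```bash
python3 - <<'E'
from h import *
plan2([(J(-31,-33,69.4),down(-10.2),.05)])
E
```

```text
t 48.7 [ 0.557  -0.076   0.0713] jig [-32.4 -33.8] w 0.39 gf 59.6 F [-0.1 -0.2 -1.8]
  turn 1 x [0.0001, 0.0012, -0.0008]
  shift 1 x [0.0029, -0.0015, 0.0038] -> [ 0.559 -0.075  0.069]
```

Call:
servo_tool(
  targets=[
    [0.002, 0, 0.002, 0, 0, 0],
    [0, 0, 0.0025, 0, 0, 0],
    [0, 0, 0, 0, 0, 0],
    [0, 0, 0, 0, 0, 0],
  ],
)

```text
time: 49.02
ee_pos: [0.5584, -0.0755, 0.0703]
eef_rot: [0.996, -0.089, 0.0, 0.0]
wrist_force: [0.4, 0.3, -2.5]
gripper_width: 0.389
gripper_force: 59.6
```

Call:
servo_tool(
  targets=[
    [0, 0, 0, 0, 0, 0],
    [0, 0, 0, 0, 0, 0],
    [0, 0, 0, 0, 0, 0],
    [0, 0, -0.02, 0, 0, 0],
    [0, 0, -0.06, 0, 0, 0],
    [0, 0, -0.07, 0, 0, 0],
    [0, 0, -0.07, 0, 0, 0],
    [0, 0, -0.07, 0, 0, 0],
  ],
  grip=0.52,
)

```text
time: 49.68
ee_pos: [0.558, -0.0753, 0.2175]
eef_rot: [0.996, -0.089, 0.0, 0.0]
wrist_force: [-0.5, -0.8, 0.0]
gripper_width: 0.515
gripper_force: 0.0
```

Call:
servo_tool(
  targets=[
    [-0.06, 0.05, 0, 0, 0, 0],
    [-0.06, 0.05, 0, 0, 0, 0],
    [-0.06, 0.05, 0, 0, 0, 0],
    [-0.06, 0.05, 0, 0, 0, 0],
    [0, 0.07, 0, 0, 0, 0],
    [0, 0.07, 0, 0, 0, 0],
    [0, 0.07, 0, 0, 0, 0],
    [0, 0.07, 0, 0, 0, 0],
    [0, 0.07, 0, 0, 0, 0],
    [0, 0, 0, 0, 0, 0],
    [0, 0, 0, 0, 0, 0],
  ],
)

```text
time: 50.6
ee_pos: [0.3909, -0.326, 0.2156]
eef_rot: [0.996, -0.09, 0.0, 0.0]
wrist_force: [-1.0, 0.0, -0.3]
gripper_width: 0.521
gripper_force: 0.0
```

```bash
python3 - <<'E'
from chk import *
im,d=cam("top");C=cloud("top",d)
r=rect(C,seg(C,im,(310,240,350,295),(.055,.072)));print("knob",r,r and invJ(r[0]/1000))
m=seg(C,im,(300,180,380,275),(.0735,.085));k,l,st,ce=cv2.connectedComponentsWithStats(m.astype(np.uint8))
for i in range(1,k):
    if st[i,4]>30:print("w",st[i,4],invJ(C[l==i].mean(0)),C[l==i][:,2].mean())
print("scr",rect(C,seg(C,im,(400,235,470,310),(.045,.065))))
a=im[140:320,100:480];cv2.imwrite("pics/fin.png",cv2.resize(a,None,fx=2.1,fy=2.1,interpolation=cv2.INTER_CUBIC))
plan2([])
E
```

```text
264 plane [ 1.000e-03 -3.300e-02  3.715e+01] top at x=63 37.21932264860385 at -72 37.07153542215415
plain edge x [-73.6495 -71.3   ] y [-51.07   56.848]
strip 60 [[37.9, -55.8, 32.5], [50.9, -4.4, 35.8], [64.8, 51.3, 43.3]]
knob (array([512.2, -24. ]), array([14.3,  9.6]), 0.1, 70.8, 16, array([513.3, -24.6])) [-85.7   9.5]
w 193 [34.8 35.2] 0.0780266815742657
w 189 [ 31.4 -31.4] 0.07758357557987759
w 185 [-28.2  35.1] 0.07791025737983676
w 186 [-29.1 -31.5] 0.07758999466757317
scr (array([ 474.5, -291.3]), array([14.7, 35.7]), 79.2, 56.8, 99, array([ 474.6, -290.7]))
t 50.7 [ 0.3914 -0.3242  0.2154] jig [-151.5 -307.4] w 0.52 gf 0.0 F [-0.3 -0.2 -0.2]
```

View pics/fin.png

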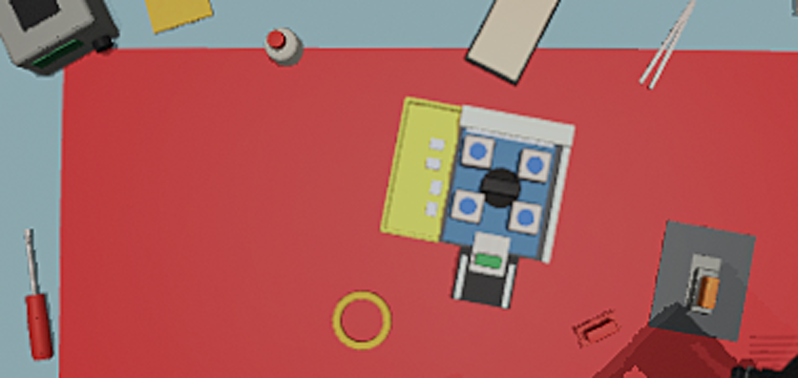

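The picture shows all four weights standing on the cover around (500,185). The latch is closed, the shards are in the tray at about (435,175) and the scraper is on its pad at (707,285). Handing in.

```bash
python3 -c "
from workcell import bot
print(bot.sign_off())"
```

```text
the job is handed in; nothing more can be done
None
```

The job is handed in at about 51 s of the 208 s allowed, but sign-off returned no verdict. By my last measurements and picture, the 4 shards are in the tray, the scraper is on its pad, the cover is seated flat under the lip, the latch is closed, and all 4 weights are standing on the cover.

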